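# Fetch the lock cylinder from behind the padlocks

### The job

A customer needs the brass lock cylinder, which stands in the grey stock tray behind two padlocks in the same lane. Take those two padlocks out and stand them on the black rubber mat, then stand the brass cylinder, key slot up, in the large empty compartment of the white job tray, and after that put both padlocks back upright, each where it stood before. Leave the padlocks and the nickel cylinder of the other lane alone, and do not knock anything over.

Things in the scene. Friction and masses are not known exactly. Their poses are not given: they have to be found in the camera images.
- stock_tray: Grey fixed tray, 195 (x) x 220 mm, floor 5 mm thick, walls 40 mm high, near lip 25. Three lanes along x from -95 (near the robot) to +90 mm; the outer two, 70 mm wide, centred on y = +-70 mm, each hold two padlocks in file, 42 mm apart, arches across the lane, then 8 mm behind (+x) a cylinder with 60 mm free beyond it. Middle lane: cartons 30 mm high, not in the job. Origin: on the counter.
- bench_mat: Black rubber bench mat, fixed, 150 (x) x 140 mm (y), 4 mm thick. Origin: centre of the underside.
- job_tray: White job tray, fixed: floor 3 mm thick, walls 4 mm thick and 13 mm high. Origin: on the counter under the centre of the large, empty compartment, which is 100 x 100 mm inside; towards -x of it lies a small compartment, 42 mm wide, with the customer's key and screws in it.
- padlock_red: Padlock with red body, standing upright: body 24 (x) x 50 (y) x 44 mm (z), above it a steel shackle of 9 mm round rod in the y-z plane: two upright legs at y = -15 and +15 mm (39 mm over the outside), straight from z = 44 to 78 mm, arch top at z = 98 mm. About 0.15 to 0.31 kg. Origin: centre of the underside, z up, x the thin direction.
- padlock_blue: Padlock with blue body, standing upright: body 24 (x) x 50 (y) x 44 mm (z), above it a steel shackle of 9 mm round rod in the y-z plane: two upright legs at y = -15 and +15 mm (39 mm over the outside), straight from z = 44 to 78 mm, arch top at z = 98 mm. About 0.15 to 0.31 kg. Origin: centre of the underside, z up, x the thin direction.
- padlock_green: Padlock with green body, standing upright: body 24 (x) x 50 (y) x 44 mm (z), above it a steel shackle of 9 mm round rod in the y-z plane: two upright legs at y = -15 and +15 mm (39 mm over the outside), straight from z = 44 to 78 mm, arch top at z = 98 mm. About 0.15 to 0.31 kg. Origin: centre of the underside, z up, x the thin direction.
- padlock_yellow: Padlock with yellow body, standing upright: body 24 (x) x 50 (y) x 44 mm (z), above it a steel shackle of 9 mm round rod in the y-z plane: two upright legs at y = -15 and +15 mm (39 mm over the outside), straight from z = 44 to 78 mm, arch top at z = 98 mm. About 0.15 to 0.31 kg. Origin: centre of the underside, z up, x the thin direction.
- cylinder_brass: Brass (gold-coloured) round lock cylinder standing upright on its threaded end: threaded barrel 31 mm across from z = 0 to 31 mm, on top a face disc 34 mm across from z = 31 to 36 mm with a black key slot. About 0.12 to 0.24 kg. The one to fetch; it stands at the far end of one of the outer lanes of the stock tray. Origin: centre of the underside, z up.
- cylinder_nickel: Nickel (silver-coloured) round lock cylinder standing upright on its threaded end: threaded barrel 31 mm across from z = 0 to 31 mm, on top a face disc 34 mm across from z = 31 to 36 mm with a black key slot. About 0.12 to 0.24 kg. Stays where it is, at the far end of the other outer lane. Origin: centre of the underside, z up.
Mind the look-alikes: they are no part of the job. What is shaped like the padlock_blue but orange is not meant.

How it is judged:
On the way, in this order (a step that is already met when the one before it is completed fails the run):
1. the two padlocks in front of the brass cylinder stand upright, let go, on the black mat; both cylinders and the other lane's padlocks still stand where they were (distance of each of cylinder_brass, cylinder_nickel from where it was at the start of the episode below 0.012 m and ((x of padlock_red in the frame of bench_mat between -0.064 and 0.064 m and y of padlock_red in the frame of bench_mat between -0.06 and 0.06 m and z of padlock_red in the frame of bench_mat below 0.012 m) or (distance of padlock_red from where it was at the start of the episode below 0.015 m and horizontal distance between padlock_red and cylinder_nickel below 0.11 m)) and ((x of padlock_blue in the frame of bench_mat between -0.064 and 0.064 m and y of padlock_blue in the frame of bench_mat between -0.06 and 0.06 m and z of padlock_blue in the frame of bench_mat below 0.012 m) or (distance of padlock_blue from where it was at the start of the episode below 0.015 m and horizontal distance between padlock_blue and cylinder_nickel below 0.11 m)) and ((x of padlock_green in the frame of bench_mat between -0.064 and 0.064 m and y of padlock_green in the frame of bench_mat between -0.06 and 0.06 m and z of padlock_green in the frame of bench_mat below 0.012 m) or (distance of padlock_green from where it was at the start of the episode below 0.015 m and horizontal distance between padlock_green and cylinder_nickel below 0.11 m)) and ((x of padlock_yellow in the frame of bench_mat between -0.064 and 0.064 m and y of padlock_yellow in the frame of bench_mat between -0.06 and 0.06 m and z of padlock_yellow in the frame of bench_mat below 0.012 m) or (distance of padlock_yellow from where it was at the start of the episode below 0.015 m and horizontal distance between padlock_yellow and cylinder_nickel below 0.11 m)) and angle between each of padlock_red, padlock_blue, padlock_green, padlock_yellow's own z axis and vertical below 0.15 rad and linear speed of each of padlock_red, padlock_blue, padlock_green, padlock_yellow below 0.03 m/s and contact force between the fingers and padlock_red below 0.5 N and contact force between the fingers and padlock_blue below 0.5 N and contact force between the fingers and padlock_green below 0.5 N and contact force between the fingers and padlock_yellow below 0.5 N), for 0.2 s.
2. the brass cylinder stands upright, let go, in the large compartment of the job tray while the two padlocks are still on the mat (x of cylinder_brass in the frame of job_tray between -0.04 and 0.04 m and y of cylinder_brass in the frame of job_tray between -0.04 and 0.04 m and z of cylinder_brass in the frame of job_tray below 0.01 m and ((x of padlock_red in the frame of bench_mat between -0.064 and 0.064 m and y of padlock_red in the frame of bench_mat between -0.06 and 0.06 m and z of padlock_red in the frame of bench_mat below 0.012 m) or (distance of padlock_red from where it was at the start of the episode below 0.015 m and horizontal distance between padlock_red and cylinder_nickel below 0.11 m)) and ((x of padlock_blue in the frame of bench_mat between -0.064 and 0.064 m and y of padlock_blue in the frame of bench_mat between -0.06 and 0.06 m and z of padlock_blue in the frame of bench_mat below 0.012 m) or (distance of padlock_blue from where it was at the start of the episode below 0.015 m and horizontal distance between padlock_blue and cylinder_nickel below 0.11 m)) and ((x of padlock_green in the frame of bench_mat between -0.064 and 0.064 m and y of padlock_green in the frame of bench_mat between -0.06 and 0.06 m and z of padlock_green in the frame of bench_mat below 0.012 m) or (distance of padlock_green from where it was at the start of the episode below 0.015 m and horizontal distance between padlock_green and cylinder_nickel below 0.11 m)) and ((x of padlock_yellow in the frame of bench_mat between -0.064 and 0.064 m and y of padlock_yellow in the frame of bench_mat between -0.06 and 0.06 m and z of padlock_yellow in the frame of bench_mat below 0.012 m) or (distance of padlock_yellow from where it was at the start of the episode below 0.015 m and horizontal distance between padlock_yellow and cylinder_nickel below 0.11 m)) and angle between each of cylinder_brass, padlock_red, padlock_blue, padlock_green, padlock_yellow's own z axis and vertical below 0.15 rad and linear speed of each of cylinder_brass, padlock_red, padlock_blue, padlock_green, padlock_yellow below 0.03 m/s and contact force between the fingers and cylinder_brass below 0.5 N and contact force between the fingers and padlock_red below 0.5 N and contact force between the fingers and padlock_blue below 0.5 N and contact force between the fingers and padlock_green below 0.5 N and contact force between the fingers and padlock_yellow below 0.5 N), for 0.2 s.
At the end, for the whole second after the job is handed in: Brass cylinder upright (0.15 rad) on the floor of the job tray's large compartment, within 40 mm of its centre in x and y; all four padlocks and the nickel cylinder upright within 15 mm of where each stood at the start; all let go and at rest (x of cylinder_brass in the frame of job_tray between -0.04 and 0.04 m and y of cylinder_brass in the frame of job_tray between -0.04 and 0.04 m and z of cylinder_brass in the frame of job_tray below 0.01 m and distance of each of padlock_red, padlock_blue, padlock_green, padlock_yellow, cylinder_nickel from where it was at the start of the episode below 0.015 m and angle between each of cylinder_brass, padlock_red, padlock_blue, padlock_green, padlock_yellow, cylinder_nickel's own z axis and vertical below 0.15 rad and linear speed of each of cylinder_brass, padlock_red, padlock_blue, padlock_green, padlock_yellow below 0.03 m/s and contact force between the fingers and cylinder_brass below 0.5 N and contact force between the fingers and padlock_red below 0.5 N and contact force between the fingers and padlock_blue below 0.5 N and contact force between the fingers and padlock_green below 0.5 N and contact force between the fingers and padlock_yellow below 0.5 N); the robot touches nothing.
It fails at once if the nickel cylinder is moved by more than 15 mm (distance of cylinder_nickel from where it was at the start of the episode above 0.015 m).
It fails at once if a padlock standing in the nickel cylinder's lane is gripped or pushed by the fingers ((x of padlock_red in the frame of stock_tray between -0.095 and 0.095 m and y of padlock_red in the frame of stock_tray between -0.105 and 0.105 m and horizontal distance between padlock_red and cylinder_nickel below 0.11 m and height (world z) of padlock_red below 0.015 m and contact force between the fingers and padlock_red above 2 N) or (x of padlock_blue in the frame of stock_tray between -0.095 and 0.095 m and y of padlock_blue in the frame of stock_tray between -0.105 and 0.105 m and horizontal distance between padlock_blue and cylinder_nickel below 0.11 m and height (world z) of padlock_blue below 0.015 m and contact force between the fingers and padlock_blue above 2 N) or (x of padlock_green in the frame of stock_tray between -0.095 and 0.095 m and y of padlock_green in the frame of stock_tray between -0.105 and 0.105 m and horizontal distance between padlock_green and cylinder_nickel below 0.11 m and height (world z) of padlock_green below 0.015 m and contact force between the fingers and padlock_green above 2 N) or (x of padlock_yellow in the frame of stock_tray between -0.095 and 0.095 m and y of padlock_yellow in the frame of stock_tray between -0.105 and 0.105 m and horizontal distance between padlock_yellow and cylinder_nickel below 0.11 m and height (world z) of padlock_yellow below 0.015 m and contact force between the fingers and padlock_yellow above 2 N)).
It fails at once if a padlock or a cylinder is knocked over (angle between any of padlock_red, padlock_blue, padlock_green, padlock_yellow, cylinder_brass, cylinder_nickel's own z axis and vertical above 1 rad).
It also fails if it takes over 125 s, if anything falls off the work surface, if the arm or the gripper's body presses on something with over 40 N, if the wrist force passes 120 N, or if a joint passes its speed limit or range.

### The arm

A 6-joint arm with a two-finger parallel gripper is mounted at the origin on the work surface. World frame = base frame: x ahead of the robot, y to its left, z up, the work surface at z = 0. Lengths are in m, angles in rad, forces in N, time in s.
With the tool pointing down it reaches from about 0.25 to 0.8 m from the base axis. Payload 8.5 kg.
Tool frame: the origin (TCP) lies midway between the tips of the shut fingers; the grasp point (between the pads) lies 19 mm behind it; y points along the fingers, x is the direction in which the jaws open and shut, and the axes are right-handed (so a half turn about y gives the same grasp; the last joint's range is limited). The gripper opens to 85 mm and grips with 20 to 120 N. Pads are 22 mm wide; open, the fingers measure 114 mm over their backs; the gripper's body (76 mm by 85 mm) begins 54 mm behind the grasp point. The pads swing forward as they close: fully open they stand 13 mm farther back than shut.
Start: joints at [-1.33, 0.238, -0.013, 1.319, 0, 1.571], TCP at [0.125, -0.51, 0.203] pointing down, gripper open.
Joint ranges: [-2.66, 2.66], [-1.03, 1.9], [-1.14, 1.46], [-1.82, 2.27], [-1.45, 1.34], [-3.14, 3.14]. Speed limits (rad/s): [2.22, 2.22, 2.79, 3.14, 3.14, 3.14].

### API

Orientations are given as a unit quaternion [x, y, z, w].
In Python, from workcell import r, viewer, job gives the robot as it stands.
- The arm moves only by the tool play_rows, never from a script. Its argument "targets" is a list of rows, each a list of 5 numbers: the gripper command: -1 is shut, 1 is fully open, values between are in proportion, then the shift along the tool's x, y, z in cm, then the turn about the tool's y in units of 6 degrees (1.0 is 6 degrees). In form: [[claw, dx, dy, dz, twist], ...]. A call has 1 to 5 rows; each row is the pose to reach, as a shift and turn from the pose measured when the call began, along the tool's axes at that moment; what a row does not reach only later rows make up. A row lasts 1/10 s, in which the tool goes at most 50 mm and 8.59 degrees, less where a joint would pass 70% of its speed; a pose out of reach is approached as far as the arm can. A call with a gripper value outside its range is refused whole. The fingers move at their own pace and stop on an object; "force" is the grip in N (left out, the last holds). Time passes only in rows, so rows that repeat a pose let the fingers close. It gives the time, the measured TCP pose, the force and the opening at its end, in the units of the state.
- r.get_state(): the state, without advancing time (a new reading comes with each control period).
- viewer.grab_frame(name): name is "side" or "top"; returns a dict with "img" (480x640x3 uint8, red, green, blue), "intrinsics" (3x3 intrinsics, pixels), "rvec" (rotation vector, rad) and "tvec" (3), from world to camera coordinates, as OpenCV has them. Camera axes: x right, y down, z forward; pixel columns grow to the right and rows downward; lengths in m; the calibration is good to about 2 mm. A picture is of the moment at which its call begins. There is no depth.
- job.sign_off(): hands the job in, once; it reports no verdict.
The state is a dict: "time_s": time; "qpos": joint angles; "dq": joint speeds; "joint_efforts": joint torques, N m; "eef_pos": TCP position; "tcp_rot": TCP orientation; "wrist_force": force on the tool from outside, world axes, zero at the start; "ft_torque": the same for the moment, N m; "gripper_width": finger opening in m.
Only numpy, scipy, OpenCV 4.12 (cv2) and the standard library are available. Lean on these libraries where they do the work, as an engineer would, in place of code of your own. Each camera call takes 0.05 s, during which the arm holds its last target.

## Working session

There is one attempt and no reset: what is moved stays moved. The work goes in short steps, Python scripts to look and compute and a tool call to move; the robot and the scene stay as the last step left them, time stands still between calls to the robot, and variables do not carry over. Pictures are saved under pics/ and viewed, and the job is handed in when it is done.

Besides the shell and the picture viewer there is one more tool, called after "Call:" by a JSON object that holds its "op" and its "data", one argument or row to a line. play_rows: Moves the arm, as the interface text tells. Its arguments: {"type":"object","properties":{"targets":{"type":"array","items":{"type":"array","items":{"type":"number"}}},"force":{"type":"number"}},"required":["targets"]}

```bash
ls; mkdir -p pics
python3 - <<'E'
from workcell import r, viewer, job
import cv2
s=r.get_state();print({k:s[k] for k in('time_s','qpos','eef_pos','tcp_rot','gripper_width','wrist_force')})
for n in('side','top'):
    f=viewer.grab_frame(n);cv2.imwrite(f'pics/{n}0.png',f['img'][:,:,::-1]);print(n,f['intrinsics'],f['rvec'],f['tvec'])
E
```

```text
pics
{'time_s': 0.0, 'qpos': array([-1.32999460e+00,  2.38774721e-01, -1.42560955e-02,  1.31918074e+00,
       -1.97226174e-05,  1.57079614e+00]), 'eef_pos': array([ 0.12508918, -0.50941774,  0.2020801 ]), 'tcp_rot': array([-0.55613201,  0.43672308, -0.43592698,  0.55673854]), 'gripper_width': 0.08515928816271152, 'wrist_force': array([1.12022962, 0.39027487, 0.36598727])}
side [[467.46111137   0.         324.45277045]
 [  0.         467.46111137 241.21256696]
 [  0.           0.           1.        ]] [ 0.74418372 -2.3330196   1.43010202] [0.37292526 0.17812878 0.55235878]
top [[445.10455781   0.         320.1185568 ]
 [  0.         445.10455781 241.61004552]
 [  0.           0.           1.        ]] [ 2.17349392 -2.13884397  0.17604816] [-0.02673249  0.47677579  0.83537284]
```

View pics/side0.png

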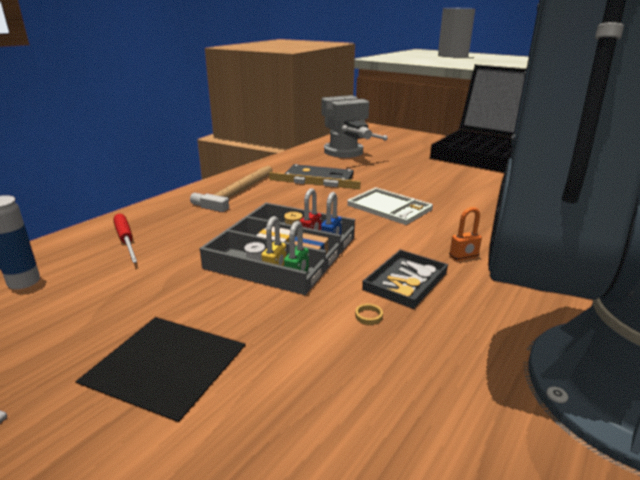

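View pics/top0.png

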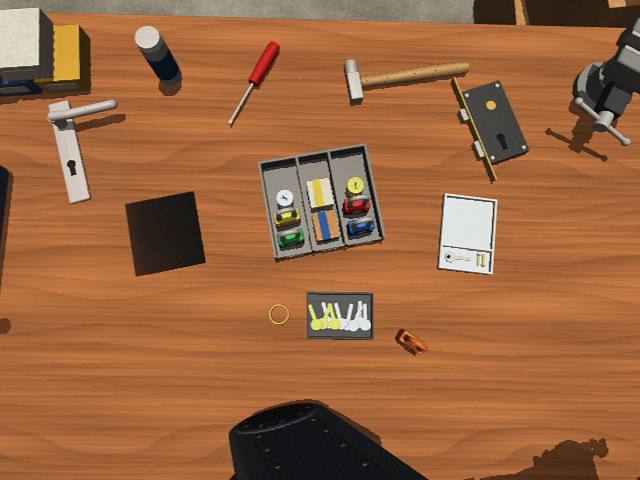

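Candidates, by top-view pixel:
- Red padlock (356,205) and blue padlock (360,227). They are in the lane of the gold disc at (355,186), so these are the two to move.
- Yellow (287,216) and green (291,238) padlocks, which stand with the nickel disc at (285,198). These stay.
- Orange padlock (411,342), a decoy to ignore.
- Other gold items: the key ring (279,314) and the lock case disc (491,105). Neither is the cylinder.

Next I'll measure positions and check a close crop.

```bash
cat > h.py <<'E'
import numpy as np, cv2
from scipy.spatial.transform import Rotation as R
from workcell import r, viewer, job
def cam(f): return np.asarray(f['intrinsics'],float),cv2.Rodrigues(np.asarray(f['rvec'],float))[0],np.asarray(f['tvec'],float).ravel()
def ray(f,uv):
    K,Rm,t=cam(f); d=Rm.T@np.linalg.solve(K,[uv[0],uv[1],1.]); return -Rm.T@t,d
def onz(f,uv,z):
    o,d=ray(f,uv); return o+d*(z-o[2])/d[2]
def proj(f,p):
    K,Rm,t=cam(f); q=K@(Rm@np.asarray(p,float)+t); return q[:2]/q[2]
def tri(fa,ua,fb,ub):
    o1,d1=ray(fa,ua);o2,d2=ray(fb,ub)
    A=np.c_[d1,-d2];s=np.linalg.lstsq(A,o2-o1,rcond=None)[0]
    a=o1+d1*s[0];b=o2+d2*s[1];return (a+b)/2,np.linalg.norm(a-b)
def crop(f,name,box,k=5,marks=()):
    x0,y0,x1,y1=box;im=cv2.resize(f['img'][y0:y1,x0:x1,::-1],None,fx=k,fy=k,interpolation=cv2.INTER_CUBIC)
    for m in marks: cv2.circle(im,(int((m[0]-x0+.5)*k),int((m[1]-y0+.5)*k)),3,(255,0,255),1)
    cv2.imwrite(f'pics/{name}.png',im)
def go(goal,yaw=None):
    "shift in tool cm and twist units to reach TCP goal (world); yaw of tool x axis (mod pi)"
    s=r.get_state();Rm=R.from_quat(s['tcp_rot']).as_matrix()
    d=Rm.T@(np.asarray(goal)-s['eef_pos'])*100
    x=Rm[:,0];cur=np.arctan2(x[1],x[0]);out=''
    if yaw is not None:
        dy=(yaw-cur+np.pi/2)%np.pi-np.pi/2; out=dy*(-1 if Rm[2,1]<0 else 1)*180/np.pi/6
    print('t',s['time_s'],'tcp',s['eef_pos'].round(4),'yawx',np.degrees(cur).round(2),'tooly',Rm[:,1].round(4),'w',round(s['gripper_width'],4),'| shift cm',d.round(2),'twist',out)
E
python3 - <<'E'
from h import *
f=viewer.grab_frame('top');g=viewer.grab_frame('side')
crop(f,'c_top',(250,135,395,270),5);crop(g,'c_side',(195,180,365,295),4)
crop(f,'c_job',(425,180,510,285),5)
im=f['img']; 
hsv=cv2.cvtColor(im,cv2.COLOR_RGB2HSV)
# mat
m=((hsv[...,2]<60)).astype(np.uint8);m[:, :100]=0;m[:,230:]=0;m[:170]=0;m[290:]=0
m=cv2.morphologyEx(m,cv2.MORPH_OPEN,np.ones((5,5)))
c=max(cv2.findContours(m,0,1)[0],key=cv2.contourArea);rc=cv2.minAreaRect(c)
P=np.array([onz(f,p,.004) for p in cv2.boxPoints(rc)]);print('mat',P.round(4),P.mean(0).round(4),[np.linalg.norm(P[i]-P[i-1]).round(4) for i in range(4)])
# job tray
m=((hsv[...,2]>150)&(hsv[...,1]<60)).astype(np.uint8);m[:, :425]=0;m[:,510:]=0;m[:185]=0;m[285:]=0
c=max(cv2.findContours(m,0,1)[0],key=cv2.contourArea);rc=cv2.minAreaRect(c)
P=np.array([onz(f,p,.013) for p in cv2.boxPoints(rc)]);print('job',cv2.boxPoints(rc),P.round(4),P.mean(0).round(4),[np.linalg.norm(P[i]-P[i-1]).round(4) for i in range(4)])
print('tray corners mm', [onz(f,p,.04).round(4) for p in ((260,163),(365,145),(383,241),(277,260))])
E
```

```text
mat [[0.551  0.38   0.004 ]
 [0.5816 0.2425 0.004 ]
 [0.4354 0.2069 0.004 ]
 [0.4066 0.3416 0.004 ]] [0.4937 0.2928 0.004 ] [np.float64(0.1494), np.float64(0.1408), np.float64(0.1504), np.float64(0.1377)]
job [[438.09875 269.11612]
 [444.28815 192.78012]
 [498.3382  197.16257]
 [492.1488  273.49857]] [[ 0.4289 -0.2558  0.013 ]
 [ 0.5857 -0.2722  0.013 ]
 [ 0.5787 -0.3834  0.013 ]
 [ 0.4219 -0.3642  0.013 ]] [ 0.5038 -0.3189  0.013 ] [np.float64(0.1087), np.float64(0.1576), np.float64(0.1114), np.float64(0.158)]
tray corners mm [array([0.632 , 0.1028, 0.04  ]), array([ 0.674 , -0.1063,  0.04  ]), array([ 0.4797, -0.1414,  0.04  ]), array([0.4391, 0.0636, 0.04  ])]
```

View pics/c_top.png

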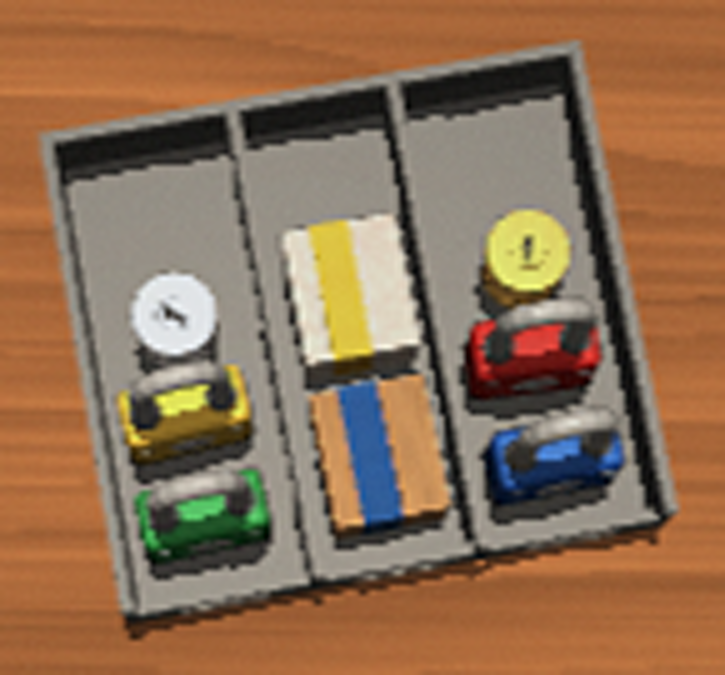

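View pics/c_side.png

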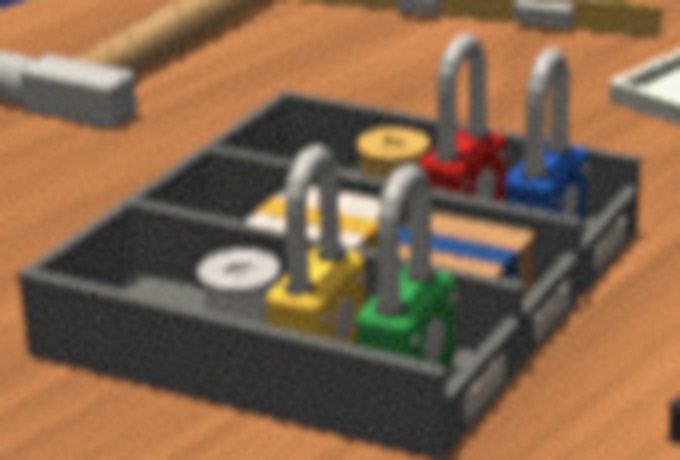

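View pics/c_job.png

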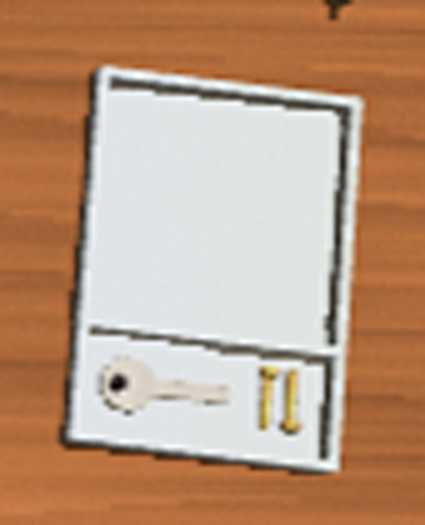

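The crop confirms it: the gold disc at about (355,185) stands behind red, with blue in front. The nickel disc has yellow and green in front of it. Now precise positions.

Run:
```python
from h import *
f=viewer.grab_frame('top');g=viewer.grab_frame('side')
hsv=cv2.cvtColor(f['img'],cv2.COLOR_RGB2HSV)
def blob(m,box):
    x0,y0,x1,y1=box;k=np.zeros_like(m,np.uint8);k[y0:y1,x0:x1]=m[y0:y1,x0:x1]
    c=max(cv2.findContours(k,0,1)[0],key=cv2.contourArea);e=cv2.minEnclosingCircle(c);return e
H,S,V=[hsv[...,i] for i in range(3)]
e=blob(((H>22)&(H<35)&(S>90)&(V>170)).astype(np.uint8),(342,172,370,200));b=onz(f,e[0],.041);print('brass',e,b.round(4))
e=blob(((S<50)&(V>175)).astype(np.uint8),(272,185,298,210));n=onz(f,e[0],.041);print('nickel',e,n.round(4))
d=b-n;yaw=np.degrees(np.arctan2(d[0],-d[1]));print('dist(140)',np.linalg.norm(d),'yaw',yaw)
t=np.radians(11.2);X=np.array([np.cos(t),np.sin(t),0])
q=lambda u,x0,k:(u+.5)/k-.5+x0
for nm,tp,sd in(('red',(548,312),(462,40)),('blue',(570,422),(551,53))):
    ut=(q(tp[0],250,5),q(tp[1],135,5));us=(q(sd[0],195,4),q(sd[1],180,4))
    p,err=tri(f,ut,g,us);print(nm,'tri',p.round(4),err.round(4),'onz',onz(f,ut,.101).round(4))
for k in(37,79):
    p=b-X*k/1000;p[2]=.101;print(k,p.round(4),proj(f,p).round(1),proj(g,p).round(1))
h={'red':((H<6)|(H>174))&(S>150)&(V>60),'blue':(H>105)&(H<125)&(S>150)&(V>60)}
for nm,box in(('red',(335,190,375,220)),('blue',(340,212,380,240))):
    k=np.zeros((480,640),np.uint8);k[box[1]:box[3],box[0]:box[2]]=h[nm][box[1]:box[3],box[0]:box[2]]
    c=np.vstack(cv2.findContours(k,0,1)[0]);rc=cv2.minAreaRect(c);print(nm,'rect',rc,[onz(f,p,.049).round(4).tolist() for p in cv2.boxPoints(rc)])
go((0,0,0))
```

```text
brass ((355.1363525390625, 184.53030395507812), 8.26081371307373) [ 0.5915 -0.0866  0.041 ]
nickel ((284.21685791015625, 197.03614807128906), 8.44840145111084) [0.5634 0.0529 0.041 ]
dist(140) 0.1422648854830647 yaw 11.404611365340074
red tri [ 0.5508 -0.0884  0.1019] 0.0008 onz [ 0.5514 -0.0882  0.101 ]
blue tri [ 0.5089 -0.0968  0.1028] 0.0028 onz [ 0.5105 -0.0964  0.101 ]
37 [ 0.5552 -0.0938  0.101 ] [362.2 195. ] [309.7 188.7]
79 [ 0.514  -0.1019  0.101 ] [366.7 217.1] [330.8 192.3]
red rect ((356.5, 205.0), (12.0, 25.0), 90.0) [[0.5598, -0.0641, 0.049], [0.5608, -0.113, 0.049], [0.5369, -0.113, 0.049], [0.5359, -0.0643, 0.049]]
blue rect ((360.5, 226.5), (11.0, 25.0), 90.0) [[0.5163, -0.0722, 0.049], [0.5172, -0.1207, 0.049], [0.4956, -0.1207, 0.049], [0.4947, -0.0723, 0.049]]
t 0.3 tcp [ 0.1252 -0.5097  0.2025] yawx -76.2 tooly [-1.e-04  6.e-04 -1.e+00] w 0.0856 | shift cm [-52.47  20.28   0.  ] twist
```

Call:
{"op": "play_rows", "data": {
  "targets": [
    [-0.2,-2,0,3,-1],
    [-0.2,-4.5,0,7,-2],
    [-0.2,-7,0,11,-3],
    [-0.2,-9.5,0,15,-4],
    [-0.2,-12,0,19,-5]
  ],
  "force": 40
}}

```text
time_s: 0.8
eef_pos: [0.2819, -0.3464, 0.2026]
tcp_rot: [-0.651, 0.276, -0.276, 0.651]
wrist_force: [1.5, 0.2, -0.3]
gripper_width: 0.034
```

```bash
python3 -c "
from h import *
go((.5095,-.0968,.2025),np.radians(11.3))"
```

```text
t 0.8 tcp [ 0.2819 -0.3464  0.2026] yawx -45.99 tooly [ 1.e-04  3.e-04 -1.e+00] w 0.034 | shift cm [-2.140e+00  2.000e-02  3.371e+01] twist -9.547992946818066
```

Tracking is exact, so I continue to the hover over blue.

Call:
{"op": "play_rows", "data": {
  "targets": [
    [-0.2,-0.3,0,4,-1.2],
    [-0.2,-0.6,0,8,-2.4],
    [-0.2,-0.9,0,12,-3.6],
    [-0.2,-1.1,0,16,-4.8],
    [-0.2,-1.3,0,20,-6]
  ]
}}

```text
time_s: 1.3
eef_pos: [0.4177, -0.1967, 0.2028]
tcp_rot: [-0.705, 0.06, -0.06, 0.705]
wrist_force: [0.6, -0.8, -0.9]
gripper_width: 0.0342
```

```bash
python3 -c "
from h import *
go((.5095,-.0968,.2025),np.radians(11.3))"
```

```text
t 1.3 tcp [ 0.4177 -0.1967  0.2028] yawx -9.69 tooly [ 5.e-04  0.e+00 -1.e+00] w 0.0342 | shift cm [ 7.37  0.04 11.39] twist -3.4976123783034185
```

Call:
{"op": "play_rows", "data": {
  "targets": [
    [-0.2,1.8,0,3,-1.2],
    [-0.2,3.6,0,6,-2.4],
    [-0.2,5.4,0,9,-3.5],
    [-0.2,7.37,0,11.39,-3.5],
    [-0.2,7.37,0,11.39,-3.5]
  ]
}}

```text
time_s: 1.8
eef_pos: [0.5118, -0.0946, 0.2024]
tcp_rot: [-0.703, -0.071, 0.07, 0.704]
wrist_force: [0.8, -0.0, -0.3]
gripper_width: 0.0341
```

```bash
python3 -c "
from h import *
go((.5095,-.0968,.076),np.radians(11.3))
f=viewer.grab_frame('top');g=viewer.grab_frame('side')
crop(f,'h1t',(300,130,420,260),4);crop(g,'h1s',(240,110,400,270),4)
a=cv2.imread('pics/h1t.png');b=cv2.imread('pics/h1s.png')[:520]
cv2.imwrite('pics/h1.png',cv2.resize(np.hstack([a,b]),None,fx=.71,fy=.71))"
```

```text
t 1.8 tcp [ 0.5118 -0.0946  0.2024] yawx 11.5 tooly [ 1.1e-03  6.0e-04 -1.0e+00] w 0.0341 | shift cm [-0.28 12.64 -0.18] twist 0.033112946583438954
```

View pics/h1.png

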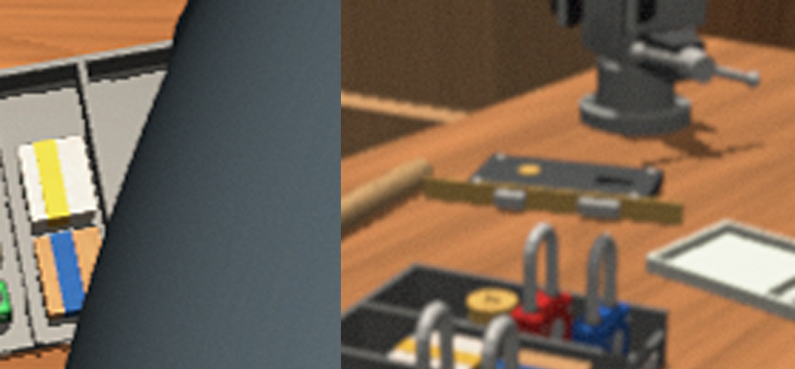

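```bash
python3 -c "
from h import *
g=viewer.grab_frame('side');cv2.imwrite('pics/s1.png',g['img'][:,:,::-1])
print(proj(g,r.get_state()['eef_pos']))"
```

```text
[332.62375487 137.27447885]
```

View pics/s1.png

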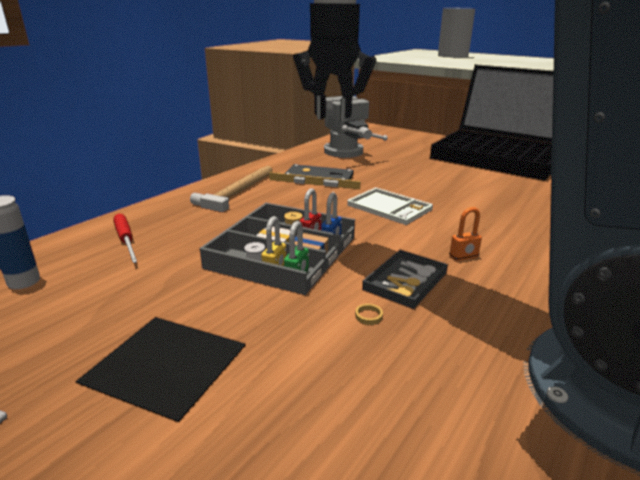

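The side view shows the gripper above blue with its tips at about (332,118). The linkage knuckles at (300,90) stay above arch height. Descending.

Call:
{"op": "play_rows", "data": {
  "targets": [
    [-0.2,-0.28,0,-0.18,0],
    [-0.2,-0.28,4,-0.18,0],
    [-0.2,-0.28,7.5,-0.18,0],
    [-0.2,-0.28,9,-0.18,0],
    [-0.2,-0.28,9,-0.18,0]
  ]
}}

```text
time_s: 2.45
eef_pos: [0.5042, -0.0998, 0.1109]
tcp_rot: [-0.703, -0.068, 0.071, 0.704]
wrist_force: [-0.8, -0.9, -0.1]
gripper_width: 0.0344
```

```bash
python3 -c "
from h import *
go((.5095,-.0968,.074),np.radians(11.3))
g=viewer.grab_frame('side');crop(g,'s2',(260,110,400,230),5)"
```

```text
t 2.45 tcp [ 0.5042 -0.0998  0.1109] yawx 11.23 tooly [-4.3e-03  6.0e-04 -1.0e+00] w 0.0344 | shift cm [0.6  3.68 0.19] twist -0.01108870844402172
```

View pics/s2.png

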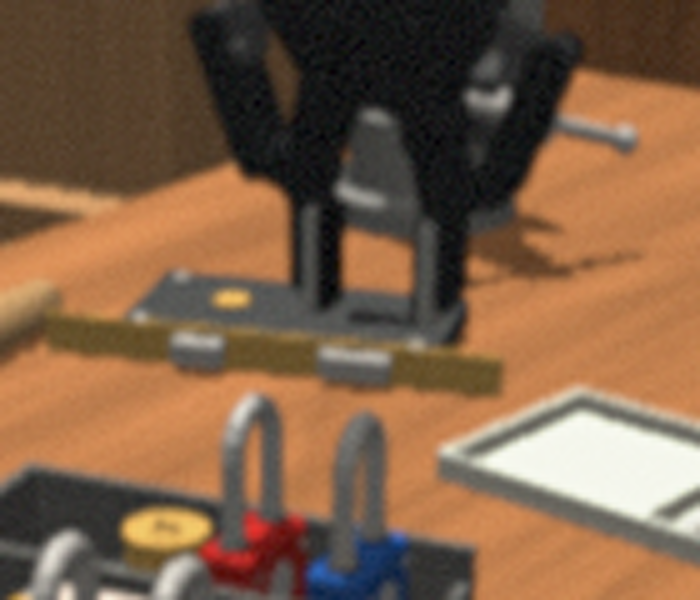

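```bash
python3 -c "
from h import *
g=viewer.grab_frame('side')
for p in [(.5042,-.0998,.1109),(.5042,-.0998,.121),(.5042,-.0998,.141),(.5095,-.0968,.103),(.5095,-.0968,.1031-.1)]: print(p,(proj(g,p)-[260,110])*5, (cam(g)[1]@np.array(p)+cam(g)[2])[2])
"
```

```text
(0.5042, -0.0998, 0.1109) [374.06552508 392.9465897 ] 0.8299223674356799
(0.5042, -0.0998, 0.121) [374.66681889 366.03259046] 0.8253088236538099
(0.5042, -0.0998, 0.141) [375.87755793 311.83973262] 0.8161730933926811
(0.5095, -0.0968, 0.103) [356.58168655 413.02161374] 0.8340191469322922
(0.5095, -0.0968, 0.0030999999999999917) [351.90865294 661.74307378] 0.8796521195866307
```

Call:
{"op": "play_rows", "data": {
  "targets": [
    [-0.2,0.4,0,0.2,0],
    [-0.2,0.6,0.5,0.2,0],
    [-0.2,0.6,1,0.2,0],
    [-0.2,0.6,1.2,0.2,0],
    [-0.2,0.6,1.2,0.2,0]
  ]
}}

```text
time_s: 3.05
eef_pos: [0.5115, -0.0967, 0.101]
tcp_rot: [0.704, 0.069, -0.07, -0.704]
wrist_force: [-0.0, 0.2, 0.3]
gripper_width: 0.0344
```

```bash
python3 -c "
from h import *
go((.5095,-.0968,.074),np.radians(11.3))
g=viewer.grab_frame('side');p=r.get_state()['eef_pos'];crop(g,'s3',(260,110,400,230),5,[proj(g,p)])"
```

```text
t 3.05 tcp [ 0.5115 -0.0967  0.101 ] yawx 11.27 tooly [-8.e-04 -1.e-04 -1.e+00] w 0.0344 | shift cm [-0.2   2.7   0.03] twist -0.005648612388269271
```

View pics/s3.png

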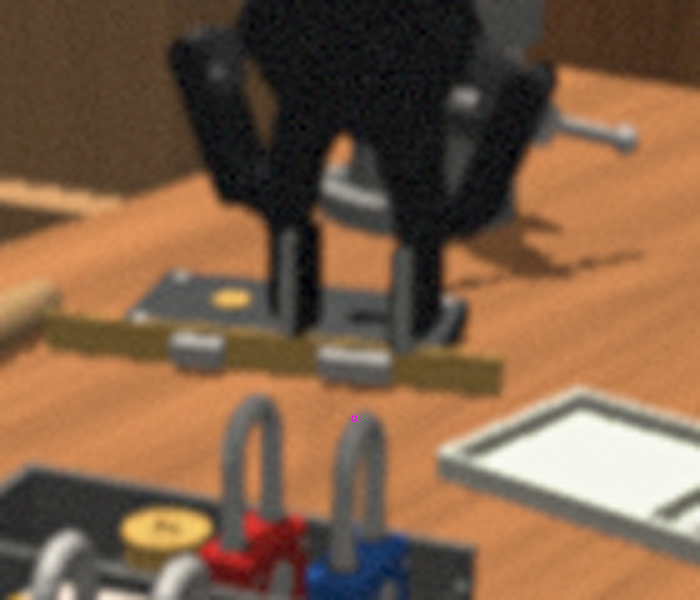

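Call:
{"op": "play_rows", "data": {
  "targets": [
    [-0.2,-0.4,0,0,0],
    [-0.2,-0.4,0.5,0,0],
    [-0.2,-0.4,1,0,0],
    [-0.2,-0.4,1.5,0,0],
    [-0.2,-0.4,1.5,0,0]
  ]
}}

```text
time_s: 3.6
eef_pos: [0.5071, -0.0974, 0.0853]
tcp_rot: [-0.704, -0.069, 0.07, 0.704]
wrist_force: [-0.3, 0.7, 0.1]
gripper_width: 0.0342
```

```bash
python3 -c "
from h import *
go((.508,-.0968,.074),np.radians(11.3))
g=viewer.grab_frame('side');p=r.get_state()['eef_pos'];crop(g,'s4',(260,110,400,230),5,[proj(g,p)])"
```

```text
t 3.6 tcp [ 0.5071 -0.0974  0.0853] yawx 11.26 tooly [-1.8e-03  1.0e-04 -1.0e+00] w 0.0342 | shift cm [0.1  1.13 0.04] twist -0.006070363730918096
```

View pics/s4.png

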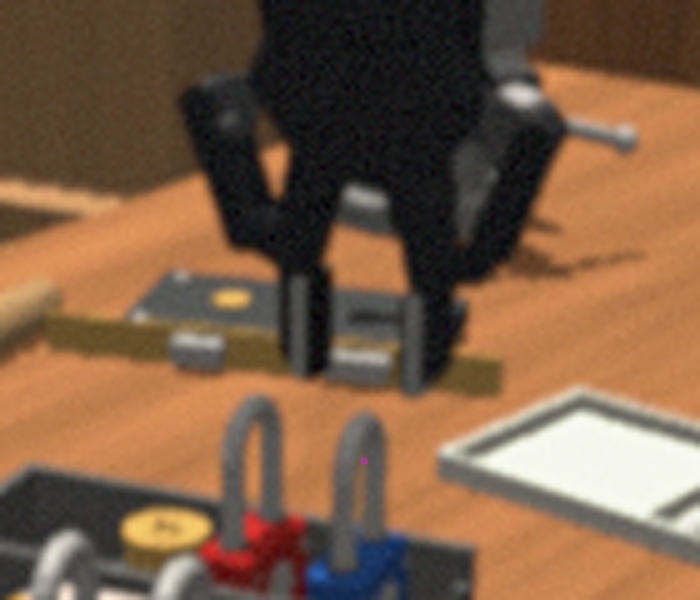

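Call:
{"op": "play_rows", "data": {
  "targets": [
    [-0.2,0.1,0.5,0,0],
    [-0.2,0.1,1,0,0],
    [-0.2,0.1,1.5,0,0],
    [-0.2,0.1,2,0,0],
    [-0.2,0.1,2,0,0]
  ]
}}

```text
time_s: 4.15
eef_pos: [0.5078, -0.0972, 0.0648]
tcp_rot: [-0.704, -0.068, 0.07, 0.704]
wrist_force: [0.2, -0.5, 0.3]
gripper_width: 0.034
```

```bash
python3 -c "
from h import *
go((.508,-.0968,.074),np.radians(11.3))
g=viewer.grab_frame('side');p=r.get_state()['eef_pos'];crop(g,'s5',(260,110,400,230),5,[proj(g,p)])"
```

```text
t 4.15 tcp [ 0.5078 -0.0972  0.0648] yawx 11.27 tooly [-2.7e-03  3.0e-04 -1.0e+00] w 0.034 | shift cm [ 0.03 -0.92  0.03] twist -0.005832551887154064
```

View pics/s5.png

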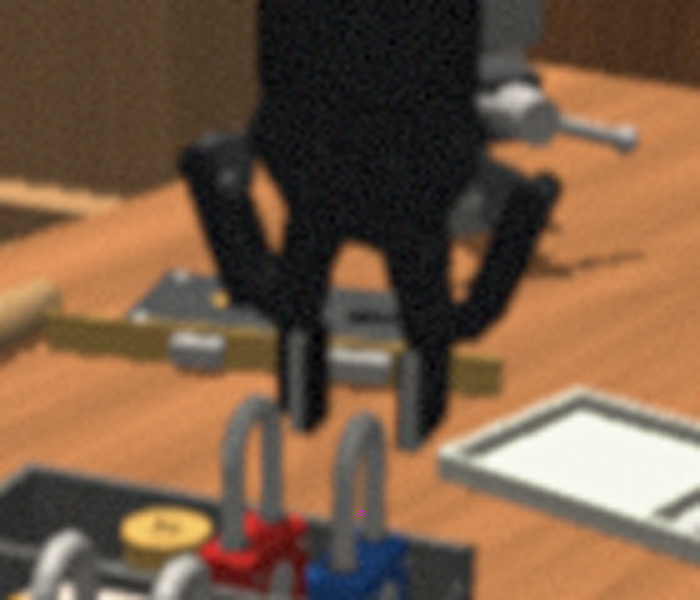

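Vision puts the visible tips about 27 mm above the reported TCP point at this opening, so I go 1.2 cm lower and close.

Call:
{"op": "play_rows", "data": {
  "targets": [
    [-0.2,0,0.6,0,0],
    [-0.2,0,1.2,0,0],
    [-0.2,0,1.2,0,0],
    [-0.6,0,1.2,0,0],
    [-0.7,0,1.2,0,0]
  ]
}}

```text
time_s: 4.7
eef_pos: [0.508, -0.0972, 0.0533]
tcp_rot: [-0.704, -0.069, 0.07, 0.704]
wrist_force: [-0.6, 0.2, 1.4]
gripper_width: 0.013
```

```bash
python3 -c "
from h import *
go((.508,-.0968,.074),np.radians(11.3))
g=viewer.grab_frame('side');p=r.get_state()['eef_pos'];crop(g,'s6',(260,110,400,230),5,[proj(g,p)])"
```

```text
t 4.7 tcp [ 0.508  -0.0972  0.0533] yawx 11.27 tooly [-2.1e-03  2.0e-04 -1.0e+00] w 0.013 | shift cm [ 0.   -2.07  0.04] twist -0.005671671071192844
```

View pics/s6.png

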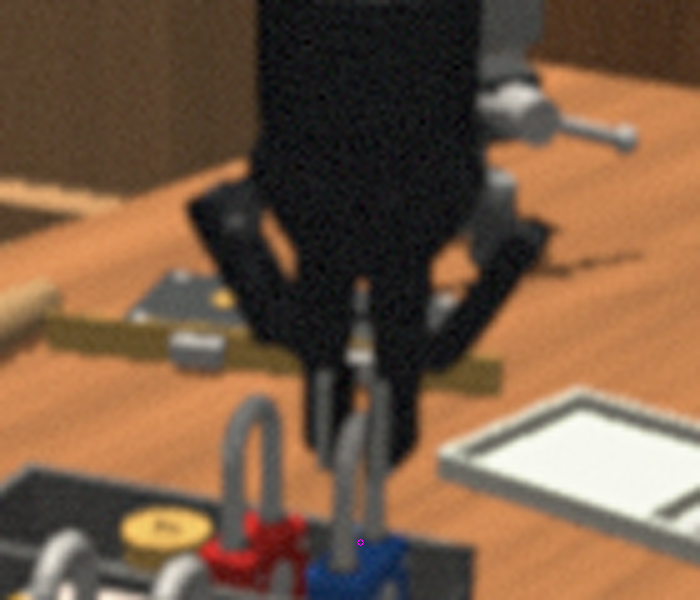

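Call:
{"op": "play_rows", "data": {
  "targets": [
    [-1,0,0,0,0],
    [-1,0,0,0,0],
    [-1,0,0,0,0],
    [-1,0,-1,0,0],
    [-1,0,-1.5,0,0]
  ],
  "force": 60
}}

```text
time_s: 5.25
eef_pos: [0.5082, -0.0972, 0.0692]
tcp_rot: [-0.704, -0.069, 0.07, 0.704]
wrist_force: [0.4, 0.1, -2.7]
gripper_width: 0.0068
```

```bash
python3 -c "
from h import *
go((.508,-.0968,.074),np.radians(11.3))
print(r.get_state()['wrist_force'])
g=viewer.grab_frame('side');p=r.get_state()['eef_pos'];crop(g,'s7',(260,110,400,230),5,[proj(g,p)])"
```

```text
t 5.25 tcp [ 0.5082 -0.0972  0.0692] yawx 11.27 tooly [-1.9e-03  1.0e-04 -1.0e+00] w 0.0068 | shift cm [-0.01 -0.48  0.05] twist -0.005541552742306306
[ 0.44050564  0.06095966 -2.73714602]
```

View pics/s7.png

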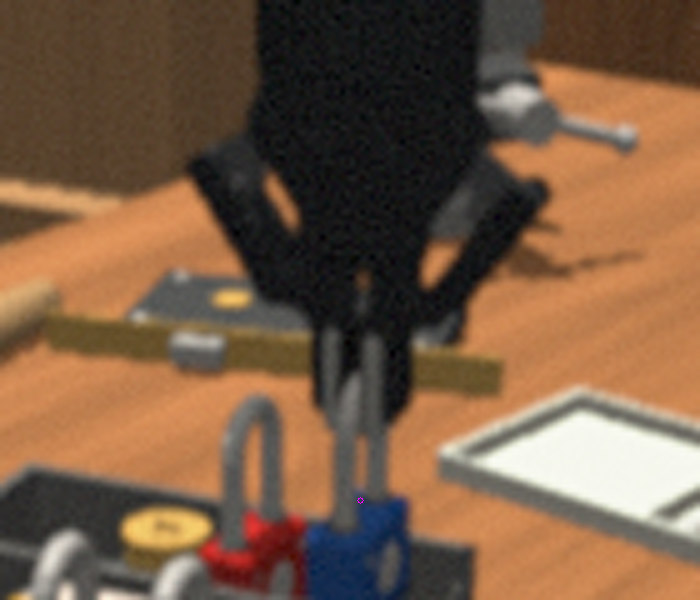

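Blue is lifted cleanly: weight about 2.7 N, body upright at crop (355,555). Lifting on and carrying it to the mat.

Call:
{"op": "play_rows", "data": {
  "targets": [
    [-1,0,-2,0,0],
    [-1,0,-5,0,0],
    [-1,0,-8,0,0],
    [-1,0,-11,0,0],
    [-1,0,-13,0,0]
  ]
}}

```text
time_s: 5.8
eef_pos: [0.5092, -0.0974, 0.2023]
tcp_rot: [0.704, 0.07, -0.069, -0.703]
wrist_force: [0.9, 0.3, -2.8]
gripper_width: 0.0071
```

Call:
{"op": "play_rows", "data": {
  "targets": [
    [-1,0.3,0,2,0],
    [-1,0.8,0,5,0],
    [-1,1.3,0,9,0],
    [-1,1.9,0,13,0],
    [-1,2.4,0,17,0]
  ]
}}

```text
time_s: 6.3
eef_pos: [0.4992, 0.0754, 0.2025]
tcp_rot: [0.704, 0.07, -0.069, -0.703]
wrist_force: [0.7, -0.8, -3.2]
gripper_width: 0.0073
```

Call:
{"op": "play_rows", "data": {
  "targets": [
    [-1,0.6,0,4,0],
    [-1,1.2,0,8,0],
    [-1,1.7,0,12,0],
    [-1,2.3,0,16,0],
    [-1,2.7,0,19,0]
  ]
}}

```text
time_s: 6.8
eef_pos: [0.4882, 0.2693, 0.2025]
tcp_rot: [0.704, 0.07, -0.069, -0.704]
wrist_force: [0.3, -1.1, -3.3]
gripper_width: 0.007
```

```bash
python3 -c "
from h import *
go((.4857,.3248,.0545),np.radians(11.3))
g=viewer.grab_frame('side');cv2.imwrite('pics/s8.png',g['img'][:,:,::-1])"
```

```text
t 6.8 tcp [0.4882 0.2693 0.2025] yawx 11.3 tooly [ 0.0022 -0.     -1.    ] w 0.007 | shift cm [ 0.81 14.8   5.5 ] twist -0.0002738949441393061
```

View pics/s8.png

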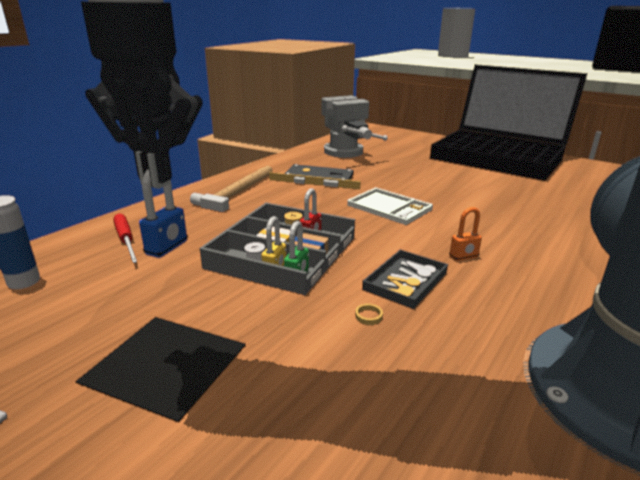

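Call:
{"op": "play_rows", "data": {
  "targets": [
    [-1,0.3,0,2,0],
    [-1,0.6,0,4,0],
    [-1,0.8,0,5.5,0],
    [-1,0.8,3,5.5,0],
    [-1,0.8,6,5.5,0]
  ]
}}

```text
time_s: 7.35
eef_pos: [0.4858, 0.3292, 0.1423]
tcp_rot: [-0.703, -0.072, 0.069, 0.705]
wrist_force: [0.0, -0.0, -2.1]
gripper_width: 0.0072
```

Call:
{"op": "play_rows", "data": {
  "targets": [
    [-1,0,2,0,0],
    [-1,0,4,0,0],
    [-1,0,6,0,0],
    [-1,0,7.5,0,0],
    [-1,0,8,0,0]
  ]
}}

```text
time_s: 7.85
eef_pos: [0.4852, 0.3286, 0.0607]
tcp_rot: [-0.703, -0.071, 0.07, 0.704]
wrist_force: [-0.6, -0.4, -2.3]
gripper_width: 0.0067
```

```bash
python3 -c "
from h import *
go((.4857,.3248,.0525),np.radians(11.3))
g=viewer.grab_frame('side');crop(g,'s9',(70,180,270,430),2,[proj(g,(.4857,.3248,.004))]);"
```

```text
t 7.85 tcp [0.4852 0.3286 0.0607] yawx 11.43 tooly [ 0.0016  0.0017 -1.    ] w 0.0067 | shift cm [-0.03  0.82 -0.38] twist 0.021408579649714765
```

View pics/s9.png

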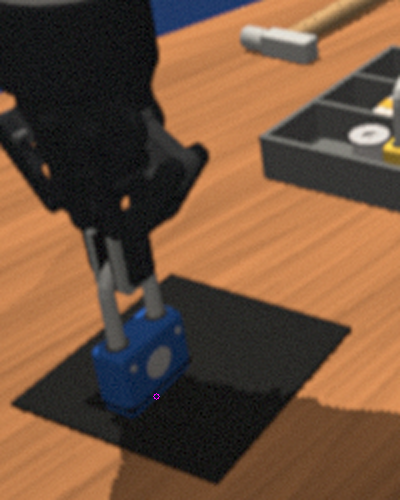

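Call:
{"op": "play_rows", "data": {
  "targets": [
    [-1,0,0.2,-0.4,0],
    [-1,0,0.5,-0.4,0],
    [-1,0,0.7,-0.4,0],
    [-1,0,0.8,-0.4,0],
    [-1,0,0.85,-0.4,0]
  ]
}}

```text
time_s: 8.4
eef_pos: [0.4864, 0.325, 0.0527]
tcp_rot: [-0.703, -0.071, 0.069, 0.704]
wrist_force: [0.2, 0.4, 1.4]
gripper_width: 0.0073
```

```bash
python3 -c "
from h import *
go((.4857,.3248,.0525),np.radians(11.3));print(r.get_state()['wrist_force'])"
```

```text
t 8.4 tcp [0.4864 0.325  0.0527] yawx 11.43 tooly [ 0.0024  0.0022 -1.    ] w 0.0073 | shift cm [-0.07  0.02 -0.  ] twist 0.0212631926351364
[0.16794128 0.38431292 1.38901973]
```

Touchdown: the wrist force went from -2.3 to +1.4 N. Opening a little, then rising.

Call:
{"op": "play_rows", "data": {
  "targets": [
    [-0.7,0,0,0,0],
    [-0.4,0,0,0,0],
    [-0.2,0,0,0,0],
    [-0.2,0,0,0,0],
    [-0.2,0,-1,0,0]
  ]
}}

```text
time_s: 8.9
eef_pos: [0.4856, 0.3245, 0.0619]
tcp_rot: [-0.703, -0.071, 0.07, 0.704]
wrist_force: [0.4, -0.0, 0.3]
gripper_width: 0.034
```

Call:
{"op": "play_rows", "data": {
  "targets": [
    [-0.2,0,-2,0,0],
    [-0.2,0,-5,0,0],
    [-0.2,0,-8,0,0],
    [-0.2,0,-11,0,0],
    [-0.2,0,-14,0,0]
  ]
}}

```text
time_s: 9.4
eef_pos: [0.4854, 0.3242, 0.2041]
tcp_rot: [-0.703, -0.071, 0.07, 0.704]
wrist_force: [0.5, -0.1, 0.6]
gripper_width: 0.0345
```

```bash
python3 -c "
from h import *
go((.550,-.0890,.2025),np.radians(11.3))
g=viewer.grab_frame('side');crop(g,'s10',(70,180,370,430),2,[proj(g,(.4857,.3248,.004))]);"
```

```text
t 9.4 tcp [0.4854 0.3242 0.2041] yawx 11.43 tooly [ 0.0012  0.0015 -1.    ] w 0.0345 | shift cm [ -1.86   0.11 -41.78] twist 0.02092172186038652
```

View pics/s10.png

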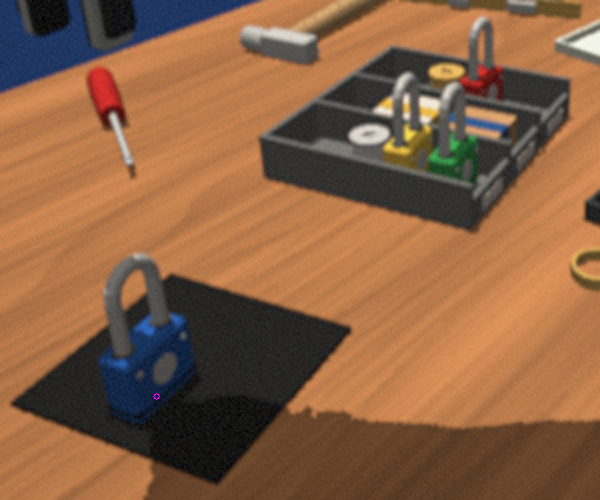

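Blue stands upright on the mat at crop (148,375). Back to red.

Call:
{"op": "play_rows", "data": {
  "targets": [
    [-0.2,-0.2,0,-4,0],
    [-0.2,-0.4,0,-8.5,0],
    [-0.2,-0.6,0,-13,0],
    [-0.2,-0.8,0,-17.5,0],
    [-0.2,-1,0,-22,0]
  ]
}}

```text
time_s: 9.95
eef_pos: [0.5208, 0.106, 0.209]
tcp_rot: [-0.702, -0.073, 0.068, 0.705]
wrist_force: [0.9, 0.2, 0.3]
gripper_width: 0.0344
```

Call:
{"op": "play_rows", "data": {
  "targets": [
    [-0.2,-0.2,0,-4.5,0],
    [-0.2,-0.4,0,-9,0],
    [-0.2,-0.6,0,-13.5,0],
    [-0.2,-0.8,0,-17.5,0],
    [-0.2,-0.9,0,-19.5,0]
  ]
}}

```text
time_s: 10.45
eef_pos: [0.5508, -0.09, 0.2088]
tcp_rot: [-0.702, -0.073, 0.067, 0.705]
wrist_force: [-0.4, -0.0, -0.1]
gripper_width: 0.0338
```

```bash
python3 -c "
from h import *
go((.549,-.0890,.0855),np.radians(11.3))"
```

```text
t 10.45 tcp [ 0.5508 -0.09    0.2088] yawx 11.31 tooly [ 0.0084  0.0046 -1.    ] w 0.0338 | shift cm [-0.27 12.33  0.1 ] twist 0.0015594394252994635
```

Call:
{"op": "play_rows", "data": {
  "targets": [
    [-0.2,-0.2,0,0.1,0],
    [-0.2,-0.2,3,0.1,0],
    [-0.2,-0.2,6,0.1,0],
    [-0.2,-0.2,9,0.1,0],
    [-0.2,-0.2,11,0.1,0]
  ]
}}

```text
time_s: 10.95
eef_pos: [0.5486, -0.0878, 0.0974]
tcp_rot: [-0.702, -0.073, 0.067, 0.705]
wrist_force: [0.1, -0.2, -0.3]
gripper_width: 0.0335
```

```bash
python3 -c "
from h import *
go((.549,-.0890,.0535),np.radians(11.3))
g=viewer.grab_frame('side');p=r.get_state()['eef_pos'];crop(g,'s11',(250,110,390,230),5,[proj(g,p)])"
```

```text
t 10.95 tcp [ 0.5486 -0.0878  0.0974] yawx 11.35 tooly [ 0.007  0.005 -1.   ] w 0.0335 | shift cm [-0.02  4.39 -0.14] twist 0.007914352609936132
```

View pics/s11.png

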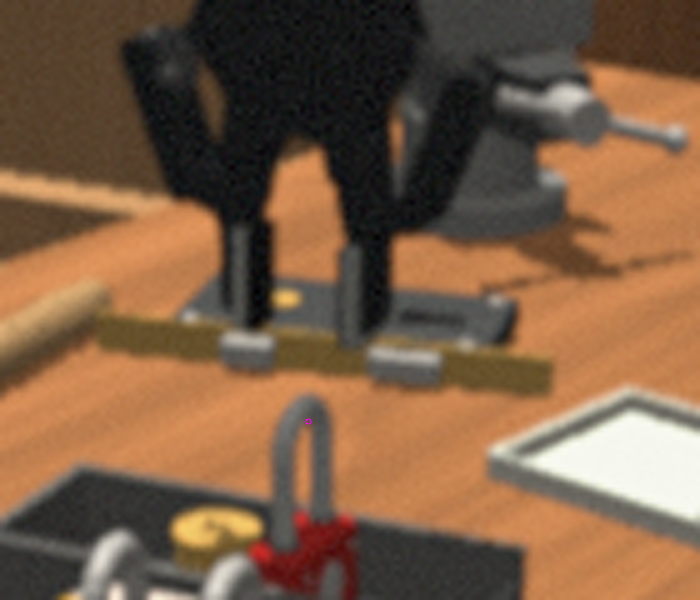

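The TCP mark (308,421) falls on red's arch (310,400) and the fingers straddle it. Descending and closing partly.

Call:
{"op": "play_rows", "data": {
  "targets": [
    [-0.2,0,1.2,-0.1,0],
    [-0.2,0,2.4,-0.1,0],
    [-0.2,0,3.4,-0.1,0],
    [-0.2,0,4.2,-0.1,0],
    [-0.2,0,4.4,-0.1,0]
  ]
}}

```text
time_s: 11.5
eef_pos: [0.5473, -0.0881, 0.0502]
tcp_rot: [-0.702, -0.071, 0.069, 0.706]
wrist_force: [-0.1, 0.2, -0.2]
gripper_width: 0.0346
```

Call:
{"op": "play_rows", "data": {
  "targets": [
    [-0.6,0,0,0,0],
    [-0.7,0,0,0,0],
    [-0.7,0,0,0,0]
  ]
}}

```text
time_s: 11.8
eef_pos: [0.5477, -0.0882, 0.0507]
tcp_rot: [-0.702, -0.071, 0.069, 0.706]
wrist_force: [0.1, 1.2, -0.0]
gripper_width: 0.0129
```

```bash
python3 -c "
from h import *
go((.549,-.0890,.0535),np.radians(11.3))
g=viewer.grab_frame('side');p=r.get_state()['eef_pos'];crop(g,'s12',(250,110,390,230),5,[proj(g,p)])"
```

```text
t 11.8 tcp [ 0.5477 -0.0882  0.0507] yawx 11.35 tooly [ 0.0035  0.0057 -1.    ] w 0.0129 | shift cm [ 0.11 -0.28 -0.1 ] twist 0.008857596282135541
```

View pics/s12.png

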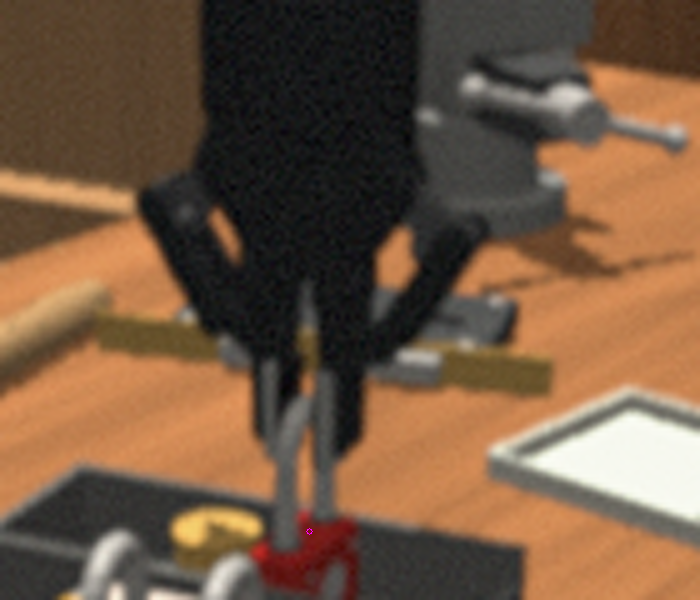

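Call:
{"op": "play_rows", "data": {
  "targets": [
    [-1,0,0,0,0],
    [-1,0,0,0,0],
    [-1,0,0,0,0],
    [-1,0,-1,0,0],
    [-1,0,-2,0,0]
  ],
  "force": 60
}}

```text
time_s: 12.35
eef_pos: [0.5472, -0.0883, 0.0712]
tcp_rot: [-0.702, -0.071, 0.069, 0.706]
wrist_force: [0.6, -0.0, -2.6]
gripper_width: 0.0072
```

Call:
{"op": "play_rows", "data": {
  "targets": [
    [-1,0,-2,0,0],
    [-1,0,-5,0,0],
    [-1,0,-8,0,0],
    [-1,0,-11,0,0],
    [-1,0,-13,0,0]
  ]
}}

```text
time_s: 12.85
eef_pos: [0.5474, -0.0891, 0.2043]
tcp_rot: [-0.702, -0.072, 0.068, 0.705]
wrist_force: [0.2, -0.0, -3.1]
gripper_width: 0.0073
```

```bash
python3 -c "
from h import *
go((.5015,.2610,.2025),np.radians(11.3))
g=viewer.grab_frame('side');p=r.get_state()['eef_pos'];crop(g,'s13',(240,60,380,240),3,[proj(g,p)])"
```

```text
t 12.85 tcp [ 0.5474 -0.0891  0.2043] yawx 11.35 tooly [ 0.0053  0.0053 -1.    ] w 0.0073 | shift cm [ 2.4   0.35 35.23] twist 0.008888727720601381
```

View pics/s13.png

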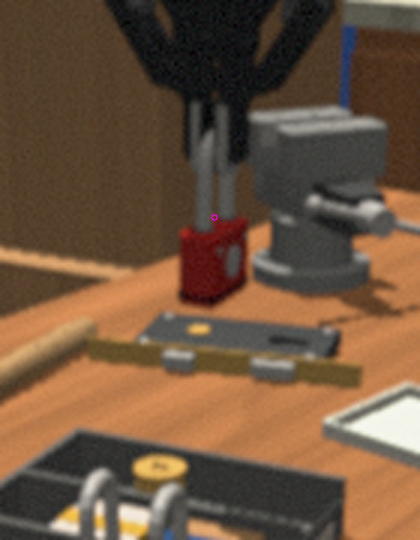

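Red is held upright and the brass cylinder hasn't moved. Carrying red to the mat.

Call:
{"op": "play_rows", "data": {
  "targets": [
    [-1,0.2,0,2,0],
    [-1,0.5,0,5,0],
    [-1,0.8,0,9,0],
    [-1,1.1,0,13,0],
    [-1,1.3,0,17,0]
  ]
}}

```text
time_s: 13.4
eef_pos: [0.5272, 0.0812, 0.2075]
tcp_rot: [-0.702, -0.073, 0.066, 0.705]
wrist_force: [0.9, -0.6, -2.2]
gripper_width: 0.0071
```

Call:
{"op": "play_rows", "data": {
  "targets": [
    [-1,0.3,0,4,0],
    [-1,0.6,0,8,0],
    [-1,0.8,0,12,0],
    [-1,1,0,15.5,0],
    [-1,1.1,0,18,0]
  ]
}}

```text
time_s: 13.9
eef_pos: [0.5018, 0.262, 0.208]
tcp_rot: [-0.702, -0.073, 0.067, 0.705]
wrist_force: [-0.1, 0.0, -2.9]
gripper_width: 0.0071
```

```bash
python3 -c "
from h import *
go((.5015,.2610,.0605),np.radians(11.3))"
```

```text
t 13.9 tcp [0.5018 0.262  0.208 ] yawx 11.4 tooly [ 0.0087  0.005  -0.9999] w 0.0071 | shift cm [-0.19 14.75 -0.14] twist 0.01699502110401458
```

Call:
{"op": "play_rows", "data": {
  "targets": [
    [-1,0,2,-0.1,0],
    [-1,0,5,-0.1,0],
    [-1,-0.1,8,-0.1,0],
    [-1,-0.1,11,-0.1,0],
    [-1,-0.1,13.5,-0.1,0]
  ]
}}

```text
time_s: 14.4
eef_pos: [0.5014, 0.2612, 0.0714]
tcp_rot: [-0.702, -0.073, 0.067, 0.705]
wrist_force: [-0.4, -0.0, -2.0]
gripper_width: 0.0073
```

```bash
python3 -c "
from h import *
go((.5015,.2610,.0497),np.radians(11.3))
g=viewer.grab_frame('side');crop(g,'s14',(70,180,270,430),2)"
```

```text
t 14.4 tcp [0.5014 0.2612 0.0714] yawx 11.42 tooly [ 0.0077  0.0045 -1.    ] w 0.0073 | shift cm [-0.02  2.17 -0.03] twist 0.019319960555806964
```

View pics/s14.png

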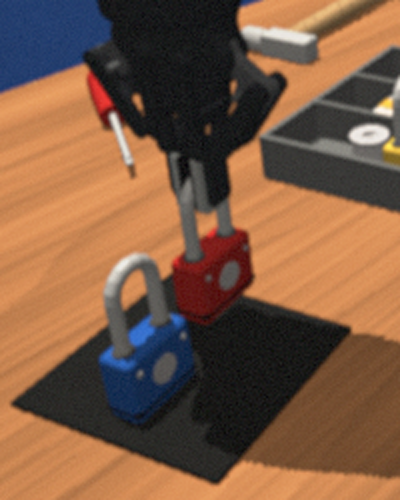

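Call:
{"op": "play_rows", "data": {
  "targets": [
    [-1,0,0.8,0,0],
    [-1,0,1.4,0,0],
    [-1,0,1.8,0,0],
    [-1,0,2.0,0,0],
    [-1,0,2.15,0,0]
  ]
}}

```text
time_s: 14.95
eef_pos: [0.5024, 0.2609, 0.0494]
tcp_rot: [-0.703, -0.074, 0.067, 0.705]
wrist_force: [-1.3, -5.3, 27.8]
gripper_width: 0.0074
```

```bash
python3 -c "
from h import *
go((.5015,.2610,.0495),np.radians(11.3))
"
```

```text
t 14.95 tcp [0.5024 0.2609 0.0494] yawx 11.39 tooly [ 0.0093  0.0039 -0.9999] w 0.0074 | shift cm [-0.09 -0.01  0.02] twist 0.01473419259382929
```

It is pressing with 28 N, so I ease up slightly before releasing.

Call:
{"op": "play_rows", "data": {
  "targets": [
    [-1,0,-0.1,0,0],
    [-1,0,-0.1,0,0]
  ]
}}

```text
time_s: 15.15
eef_pos: [0.5035, 0.2614, 0.0519]
tcp_rot: [-0.702, -0.074, 0.066, 0.705]
wrist_force: [-0.1, 0.9, -2.5]
gripper_width: 0.0072
```

Call:
{"op": "play_rows", "data": {
  "targets": [
    [-0.7,0,0,0,0],
    [-0.4,0,0,0,0],
    [-0.2,0,0,0,0],
    [-0.2,0,0,0,0],
    [-0.2,0,-1,0,0]
  ]
}}

```text
time_s: 15.65
eef_pos: [0.5025, 0.2609, 0.061]
tcp_rot: [-0.703, -0.074, 0.067, 0.705]
wrist_force: [-0.3, 0.2, -1.5]
gripper_width: 0.0341
```

Call:
{"op": "play_rows", "data": {
  "targets": [
    [-0.2,0,-2,0,0],
    [-0.2,0,-5,0,0],
    [-0.2,0,-8,0,0],
    [-0.2,0,-11,0,0],
    [-0.2,0,-14,0,0]
  ]
}}

```text
time_s: 16.15
eef_pos: [0.501, 0.2603, 0.203]
tcp_rot: [-0.702, -0.074, 0.066, 0.705]
wrist_force: [-0.5, 0.5, 0.7]
gripper_width: 0.034
```

```bash
python3 -c "
from h import *
go((.5905,-.0855,.2025),np.radians(11.3))
g=viewer.grab_frame('side');crop(g,'s15',(70,180,370,430),2);f=viewer.grab_frame('top');crop(f,'t15',(100,140,400,300),2)"
```

```text
t 16.15 tcp [0.501  0.2603 0.203 ] yawx 11.38 tooly [ 0.0102  0.0044 -0.9999] w 0.034 | shift cm [ 1.950e+00 -1.000e-02 -3.567e+01] twist 0.014002753218998932
```

View pics/s15.png

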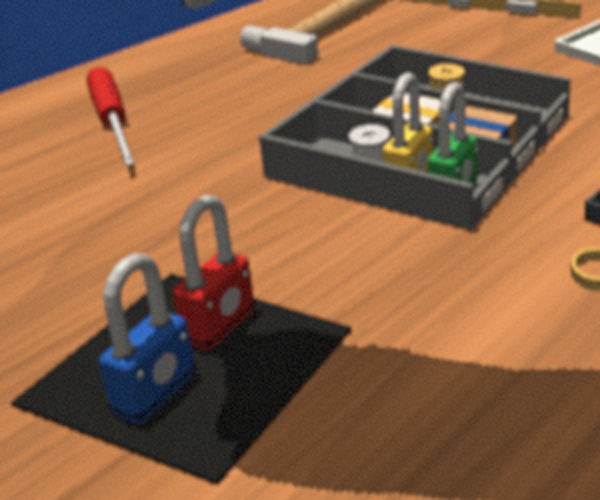

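View pics/t15.png

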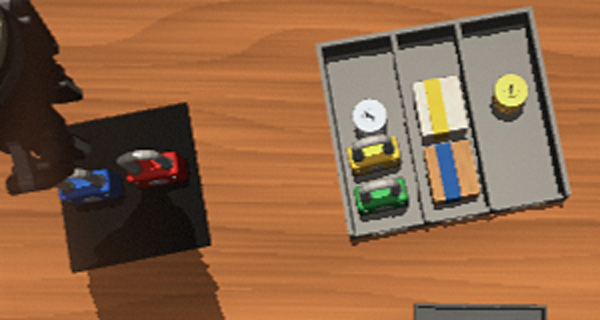

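Both stand upright and the brass lane is clear. I'll check their bases against the mat limits.

Run:
```python
from h import *
f=viewer.grab_frame('top');g=viewer.grab_frame('side')
t=np.radians(14);X=np.array([np.cos(t),np.sin(t),0]);Y=np.array([-np.sin(t),np.cos(t),0]);c=np.array([.4937,.2928,.004])
# side view mat corners -> world
S=lambda u:((u[0]+.5)/2-.5+70,(u[1]+.5)/2-.5+180)
C=[onz(g,S(u),.004) for u in((12,403),(172,275),(350,328),(215,482))]
print('mat side',np.round(C,4),np.mean(C,0).round(4))
for n,z in(('red',.048),('blue',.048)):
    for nm,F,box in(('top',f,(100,190,215,260)),('side',g,(100,290,215,400))):
        hsv=cv2.cvtColor(F['img'],cv2.COLOR_RGB2HSV);H,Sx,V=[hsv[...,i] for i in range(3)]
        m=(((H<6)|(H>174)) if n=='red' else ((H>105)&(H<125)))&(Sx>130)&(V>50)
        k=np.zeros((480,640),np.uint8);x0,y0,x1,y1=box;k[y0:y1,x0:x1]=m[y0:y1,x0:x1]
        co=max(cv2.findContours(k,0,1)[0],key=cv2.contourArea);M=cv2.moments(co);u=(M['m10']/M['m00'],M['m01']/M['m00'])
        if nm=='top': a=u
        else: b=u
        p=onz(F,u,z if nm=='top' else .026);print(n,nm,u,p.round(4),'mat xy',((p-c)@X).round(4),((p-c)@Y).round(4))
```

```text
mat side [[0.5496 0.3778 0.004 ]
 [0.5781 0.2433 0.004 ]
 [0.4353 0.2117 0.004 ]
 [0.4056 0.3467 0.004 ]] [0.4921 0.2949 0.004 ]
red top (178.25503355704697, 225.19686800894854) [0.5022 0.2541 0.048 ] mat xy -0.0011 -0.0396
red side (177.30346690679875, 330.5317424583521) [0.5043 0.262  0.026 ] mat xy 0.0029 -0.0325
blue top (145.0095238095238, 232.1206349206349) [0.4876 0.3165 0.048 ] mat xy -0.0001 0.0245
blue side (142.75237039773427, 362.725280137914) [0.4888 0.3253 0.026 ] mat xy 0.0031 0.0327
```

Both padlocks are well inside the limits (mat x about 0, y about ±33 mm), measured in both views. Now the brass cylinder, also located in both views.

Run:
```python
from h import *
f=viewer.grab_frame('top');g=viewer.grab_frame('side')
def blob(F,m,box):
    x0,y0,x1,y1=box;k=np.zeros((480,640),np.uint8);k[y0:y1,x0:x1]=m[y0:y1,x0:x1]
    c=max(cv2.findContours(k,0,1)[0],key=cv2.contourArea);return cv2.minEnclosingCircle(c)[0] if F is f else None,c
hs=cv2.cvtColor(f['img'],cv2.COLOR_RGB2HSV);a,_=blob(f,(hs[...,0]>22)&(hs[...,0]<35)&(hs[...,1]>90)&(hs[...,2]>170),(342,172,370,200))
hg=cv2.cvtColor(g['img'],cv2.COLOR_RGB2HSV);_,c=blob(g,(hg[...,0]>10)&(hg[...,0]<30)&(hg[...,1]>80)&(hg[...,2]>140),(270,200,318,235))
print(a,onz(f,a,.041).round(4),cv2.boundingRect(c))
p=onz(f,a,.041);crop(g,'s16',(250,190,370,260),6,[proj(g,p)])
x,y,w,h=cv2.boundingRect(c)
# top ellipse centre: width w; ellipse fitted from upper extent
print('proj top est in side',proj(g,p))
```

```text
(355.0, 184.5) [ 0.5916 -0.0863  0.041 ] (270, 200, 48, 12)
proj top est in side [292.2815636  215.19993735]
```

View pics/s16.png

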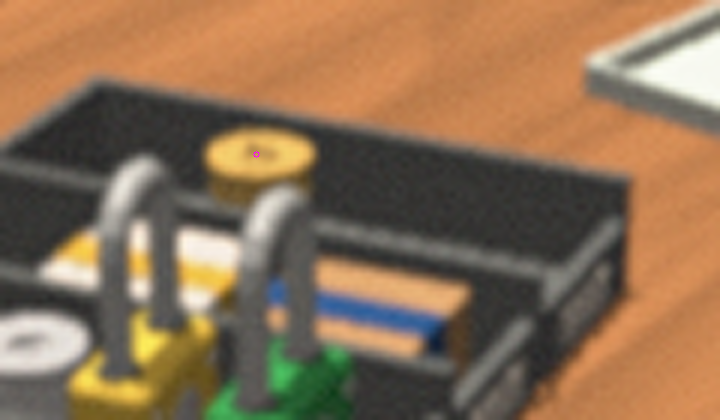

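The top-view estimate projects onto the disc in the side view, within about 1 px. Moving above the cylinder.

Call:
{"op": "play_rows", "data": {
  "targets": [
    [-0.2,0.2,0,-4,0],
    [-0.2,0.4,0,-8,0],
    [-0.2,0.7,0,-12,0],
    [-0.2,0.9,0,-16,0],
    [-0.2,1.1,0,-20,0]
  ]
}}

```text
time_s: 16.95
eef_pos: [0.5505, 0.0647, 0.199]
tcp_rot: [-0.703, -0.073, 0.068, 0.705]
wrist_force: [0.9, 0.3, -0.1]
gripper_width: 0.0343
```

Call:
{"op": "play_rows", "data": {
  "targets": [
    [0.3,0.2,0,-4,0],
    [0.3,0.4,0,-8,0],
    [0.3,0.6,0,-12,0],
    [0.3,0.8,0,-15.7,0],
    [0.3,0.8,0,-15.7,0]
  ]
}}

```text
time_s: 17.45
eef_pos: [0.5894, -0.0916, 0.197]
tcp_rot: [-0.703, -0.07, 0.067, 0.705]
wrist_force: [0.1, 0.0, -0.6]
gripper_width: 0.056
```

```bash
python3 -c "
from h import *
go((.590,-.0865,.060),np.radians(11.3))"
```

```text
t 17.45 tcp [ 0.5894 -0.0916  0.197 ] yawx 11.16 tooly [ 0.0045  0.0027 -1.    ] w 0.056 | shift cm [ 0.09 13.7   0.47] twist -0.0225220769285603
```

Call:
{"op": "play_rows", "data": {
  "targets": [
    [0.3,0.1,1,0.4,0],
    [0.3,0.1,4,0.4,0],
    [0.3,0.1,8,0.4,0],
    [0.3,0.1,11.5,0.4,0],
    [0.3,0.1,13,0.4,0]
  ]
}}

```text
time_s: 17.95
eef_pos: [0.587, -0.0853, 0.0623]
tcp_rot: [-0.702, -0.069, 0.07, 0.705]
wrist_force: [0.0, -0.4, 0.3]
gripper_width: 0.0556
```

```bash
python3 -c "
from h import *
go((.590,-.0865,.02),np.radians(11.3))
g=viewer.grab_frame('side');p=r.get_state()['eef_pos'];crop(g,'s17',(230,110,370,240),5,[proj(g,p)])"
```

```text
t 17.95 tcp [ 0.587  -0.0853  0.0623] yawx 11.25 tooly [-0.0019  0.0038 -1.    ] w 0.0556 | shift cm [ 0.27  4.23 -0.2 ] twist -0.008985022767383584
```

View pics/s17.png

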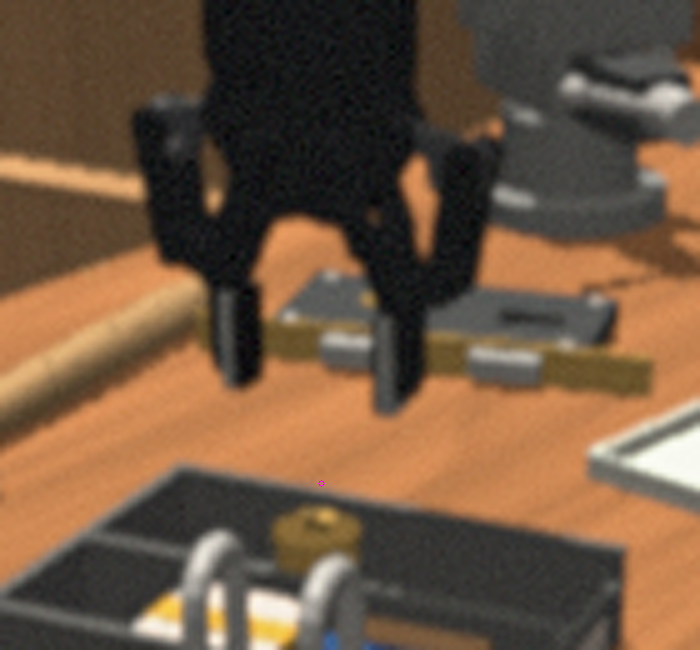

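Call:
{"op": "play_rows", "data": {
  "targets": [
    [0.3,0.3,1,-0.2,0],
    [0.3,0.3,2,-0.2,0],
    [0.3,0.3,3,-0.2,0],
    [0.3,0.3,4,-0.2,0],
    [0.3,0.3,4.2,-0.2,0]
  ]
}}

```text
time_s: 18.5
eef_pos: [0.5891, -0.0863, 0.0181]
tcp_rot: [-0.702, -0.068, 0.071, 0.705]
wrist_force: [0.0, -0.6, -0.5]
gripper_width: 0.0555
```

```bash
python3 -c "
from h import *
go((.590,-.0865,.0),np.radians(11.3))
g=viewer.grab_frame('side');p=r.get_state()['eef_pos'];crop(g,'s18',(230,110,370,240),5,[proj(g,p)])"
```

```text
t 18.5 tcp [ 0.5891 -0.0863  0.0181] yawx 11.25 tooly [-0.0048  0.0042 -1.    ] w 0.0555 | shift cm [ 0.09  1.81 -0.05] twist -0.008756179067908569
```

View pics/s18.png

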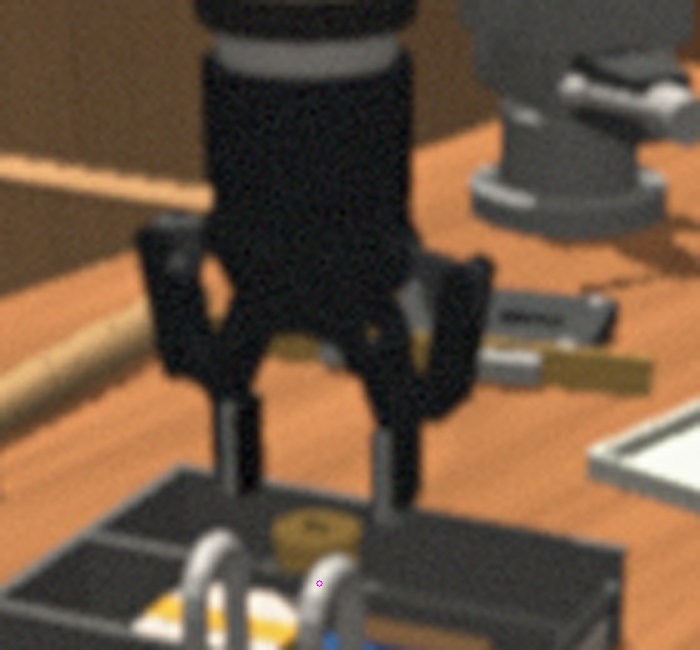

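Tips are at about z 0.047, just above the disc. Continuing down in two steps while watching the force.

Call:
{"op": "play_rows", "data": {
  "targets": [
    [0.3,0.1,0.4,0,0],
    [0.3,0.1,0.8,0,0],
    [0.3,0.1,1.2,0,0],
    [0.3,0.1,1.2,0,0]
  ]
}}

```text
time_s: 18.95
eef_pos: [0.5898, -0.0861, 0.0059]
tcp_rot: [-0.702, -0.068, 0.071, 0.705]
wrist_force: [0.1, -0.5, -0.4]
gripper_width: 0.0558
```

Call:
{"op": "play_rows", "data": {
  "targets": [
    [0.3,0,0.3,0,0],
    [0.3,0,0.6,0,0],
    [0.3,0,0.9,0,0],
    [0.3,0,1.0,0,0]
  ]
}}

```text
time_s: 19.35
eef_pos: [0.5895, -0.086, -0.0046]
tcp_rot: [-0.702, -0.067, 0.071, 0.705]
wrist_force: [0.2, 0.2, -1.1]
gripper_width: 0.0554
```

```bash
python3 -c "
from h import *
go((.590,-.0865,-.005),np.radians(11.3))
g=viewer.grab_frame('side');p=r.get_state()['eef_pos'];crop(g,'s19',(230,150,370,250),5,[proj(g,p)])"
```

```text
t 19.35 tcp [ 0.5895 -0.086  -0.0046] yawx 11.24 tooly [-0.0058  0.0044 -1.    ] w 0.0554 | shift cm [ 0.04  0.04 -0.06] twist -0.009712294575660705
```

View pics/s19.png

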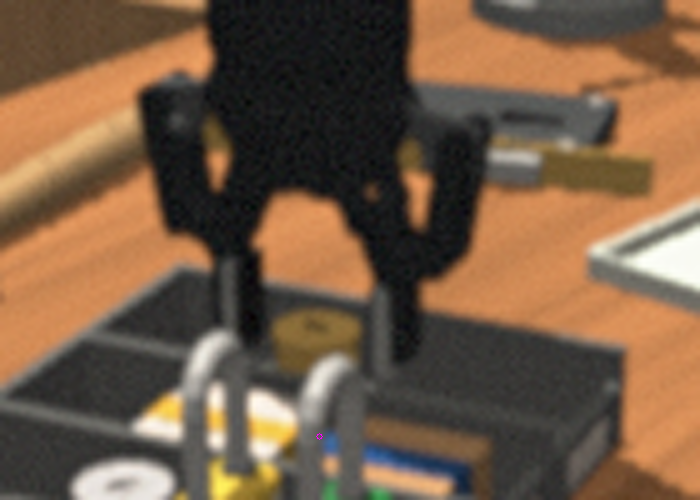

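Call:
{"op": "play_rows", "data": {
  "targets": [
    [0.3,0,0.3,0,0],
    [0.3,0,0.5,0,0],
    [0,0,0.5,0,0],
    [-0.3,0,0.5,0,0],
    [-0.3,0,0.5,0,0]
  ],
  "force": 50
}}

```text
time_s: 19.9
eef_pos: [0.5895, -0.086, -0.0094]
tcp_rot: [-0.702, -0.067, 0.071, 0.705]
wrist_force: [-0.4, -1.4, 0.9]
gripper_width: 0.0315
```

Call:
{"op": "play_rows", "data": {
  "targets": [
    [-1,0,0,0,0],
    [-1,0,0,0,0],
    [-1,0,0,0,0]
  ],
  "force": 50
}}

```text
time_s: 20.2
eef_pos: [0.5895, -0.086, -0.0093]
tcp_rot: [-0.702, -0.067, 0.071, 0.705]
wrist_force: [-0.4, -0.0, 0.9]
gripper_width: 0.0311
```

```bash
python3 -c "
from h import *
go((.590,-.0865,-.005),np.radians(11.3))
g=viewer.grab_frame('side');p=r.get_state()['eef_pos'];crop(g,'s20',(230,150,370,250),5,[proj(g,p)])"
```

```text
t 20.2 tcp [ 0.5895 -0.086  -0.0093] yawx 11.24 tooly [-0.0056  0.0043 -1.    ] w 0.0311 | shift cm [ 0.03 -0.43 -0.06] twist -0.009345900954978845
```

View pics/s20.png

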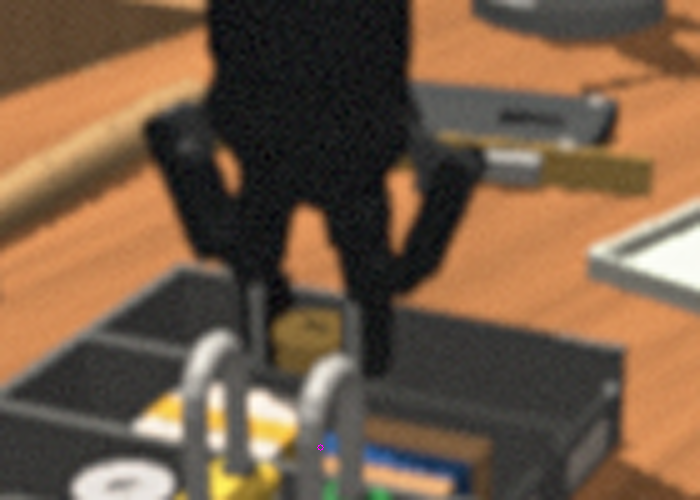

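Gripped: the width reads 31 mm on the 34 mm disc, the same -2 mm bias as with the shackles. Lifting a little.

Call:
{"op": "play_rows", "data": {
  "targets": [
    [-1,0,-0.5,0,0],
    [-1,0,-1.2,0,0],
    [-1,0,-2.5,0,0],
    [-1,0,-5,0,0],
    [-1,0,-8,0,0]
  ]
}}

```text
time_s: 20.75
eef_pos: [0.5894, -0.0863, 0.0717]
tcp_rot: [-0.702, -0.067, 0.072, 0.706]
wrist_force: [0.9, 0.1, -2.0]
gripper_width: 0.0313
```

```bash
python3 -c "
from h import *
go((.528,-.322,.10),np.radians(11.3))
g=viewer.grab_frame('side');p=r.get_state()['eef_pos'];crop(g,'s21',(230,110,370,240),5,[proj(g,p)])"
```

```text
t 20.75 tcp [ 0.5894 -0.0863  0.0717] yawx 11.24 tooly [-0.0069  0.0045 -1.    ] w 0.0313 | shift cm [-10.63  -2.9  -21.91] twist -0.009913642031578
```

View pics/s21.png

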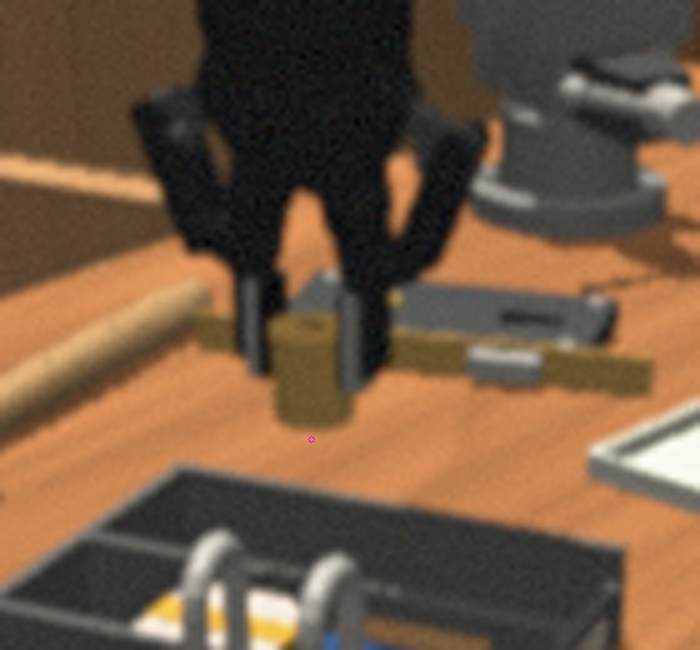

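The cylinder hangs upright. Carrying it to the job tray.

Call:
{"op": "play_rows", "data": {
  "targets": [
    [-1,-1,-1,-2,0],
    [-1,-2.5,-1.5,-5,0],
    [-1,-4.5,-1.5,-9,0],
    [-1,-6.3,-1.5,-13,0],
    [-1,-8,-1.5,-16.5,0]
  ]
}}

```text
time_s: 21.3
eef_pos: [0.5457, -0.2661, 0.093]
tcp_rot: [-0.703, -0.07, 0.068, 0.705]
wrist_force: [1.2, -0.4, -2.2]
gripper_width: 0.0313
```

Call:
{"op": "play_rows", "data": {
  "targets": [
    [-1,-1.3,0,-3,0],
    [-1,-2.3,0,-5,0],
    [-1,-2.3,0,-5,0],
    [-1,-2.3,0,-5,0]
  ]
}}

```text
time_s: 21.7
eef_pos: [0.5328, -0.32, 0.0934]
tcp_rot: [-0.703, -0.07, 0.068, 0.705]
wrist_force: [0.6, 0.4, -2.1]
gripper_width: 0.0314
```

```bash
python3 -c "
from h import *
go((.528,-.322,.0),np.radians(11.3))
g=viewer.grab_frame('side');crop(g,'s22',(320,90,480,240),5,[proj(g,(.528,-.322,.003))])
f=viewer.grab_frame('top');crop(f,'t22',(380,150,540,290),4,[proj(f,(.528,-.322,.003))])"
```

```text
t 21.7 tcp [ 0.5328 -0.32    0.0934] yawx 11.17 tooly [ 0.0026  0.0025 -1.    ] w 0.0314 | shift cm [-0.54  9.34 -0.12] twist -0.021634805060089347
```

View pics/s22.png

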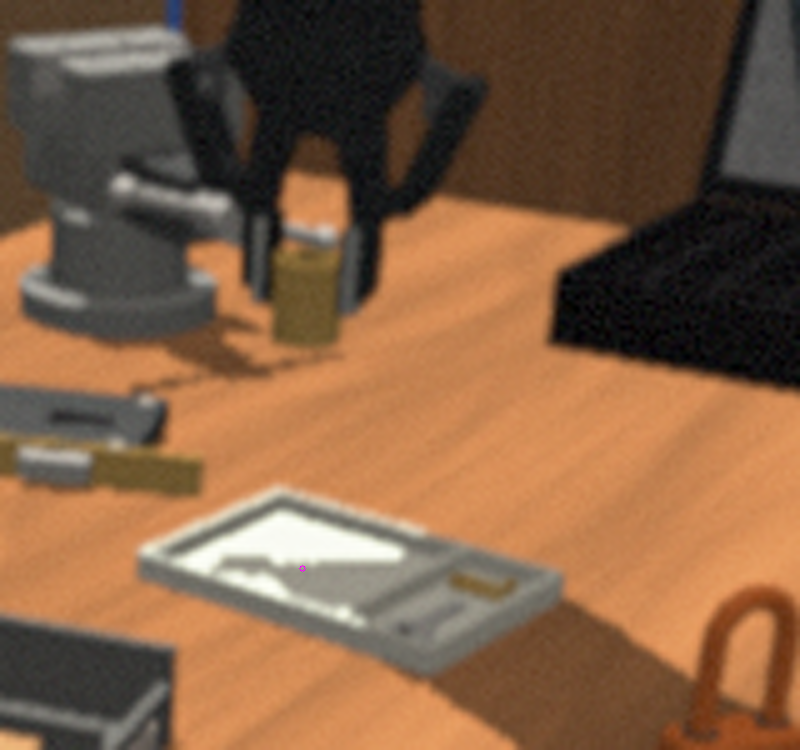

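View pics/t22.png

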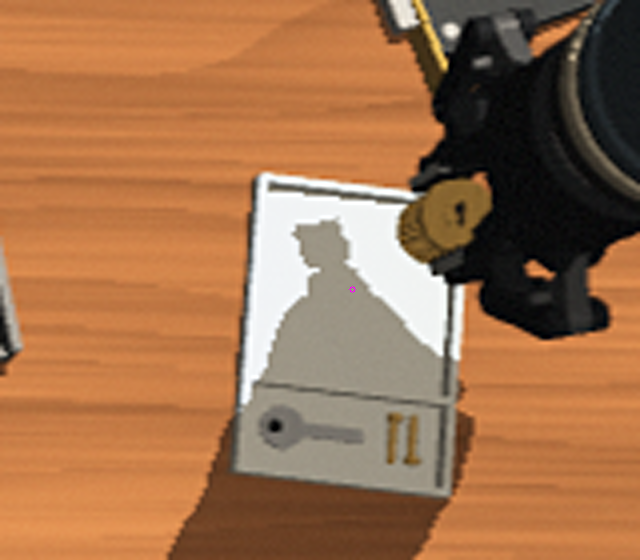

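The target mark is at the centre of the large compartment in both views. Lowering.

Call:
{"op": "play_rows", "data": {
  "targets": [
    [-1,-0.5,1,-0.1,0],
    [-1,-0.5,3.5,-0.1,0],
    [-1,-0.5,6,-0.1,0],
    [-1,-0.5,8.5,-0.1,0],
    [-1,-0.5,9.3,-0.1,0]
  ]
}}

```text
time_s: 22.3
eef_pos: [0.5269, -0.3187, -0.0027]
tcp_rot: [-0.702, -0.07, 0.07, 0.705]
wrist_force: [0.4, -0.1, -1.3]
gripper_width: 0.0317
```

```bash
python3 -c "
from h import *
go((.528,-.322,-.0113),np.radians(11.3))"
```

```text
t 22.3 tcp [ 0.5269 -0.3187 -0.0027] yawx 11.34 tooly [-0.0014  0.005  -1.    ] w 0.0317 | shift cm [ 0.04  0.86 -0.35] twist 0.007165883561915831
```

Call:
{"op": "play_rows", "data": {
  "targets": [
    [-1,0,0.3,-0.2,0],
    [-1,0,0.5,-0.2,0],
    [-1,0,0.7,-0.2,0],
    [-1,0,0.8,-0.2,0],
    [-1,0,0.8,-0.2,0]
  ]
}}

```text
time_s: 22.8
eef_pos: [0.5276, -0.3208, -0.0101]
tcp_rot: [-0.702, -0.07, 0.07, 0.705]
wrist_force: [-0.5, 0.0, -1.8]
gripper_width: 0.0314
```

Call:
{"op": "play_rows", "data": {
  "targets": [
    [-1,0,0.05,0,0],
    [-1,0,0.1,0,0],
    [-1,0,0.13,0,0]
  ]
}}

```text
time_s: 23.1
eef_pos: [0.5277, -0.3209, -0.0113]
tcp_rot: [-0.702, -0.07, 0.07, 0.705]
wrist_force: [-0.0, 0.9, 0.7]
gripper_width: 0.0315
```

Contact. Releasing and rising.

Call:
{"op": "play_rows", "data": {
  "targets": [
    [-0.1,0,0,0,0],
    [0.1,0,0,0,0],
    [0.3,0,0,0,0],
    [0.3,0,0,0,0],
    [0.3,0,-1,0,0]
  ]
}}

```text
time_s: 23.6
eef_pos: [0.5268, -0.3204, -0.0021]
tcp_rot: [-0.702, -0.069, 0.071, 0.706]
wrist_force: [0.1, 0.8, -0.1]
gripper_width: 0.0555
```

Call:
{"op": "play_rows", "data": {
  "targets": [
    [0.3,0,-2,0,0],
    [0.3,0,-5,0,0],
    [0.3,0,-9,0,0],
    [0.3,0,-13,0,0],
    [0.3,0,-17,0,0]
  ]
}}

```text
time_s: 24.1
eef_pos: [0.527, -0.3213, 0.1705]
tcp_rot: [-0.702, -0.069, 0.07, 0.706]
wrist_force: [1.0, -0.4, -0.4]
gripper_width: 0.0555
```

```bash
python3 -c "
from h import *
go((.5025,.2610,.20),np.radians(11.3))
g=viewer.grab_frame('side');crop(g,'s23',(320,150,480,240),5)
f=viewer.grab_frame('top');crop(f,'t23',(100,140,540,290),1.8)" 2>&1 | tail -3
```

```text
t 24.1 tcp [ 0.527  -0.3213  0.1705] yawx 11.34 tooly [-0.0018  0.0052 -1.    ] w 0.0555 | shift cm [ 9.04 -2.64 57.59] twist 0.006442229374676066
```

View pics/s23.png

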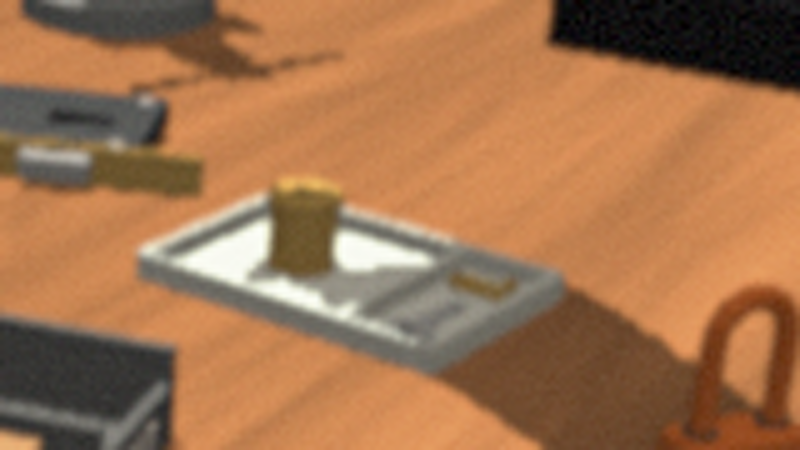

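View pics/t23.png

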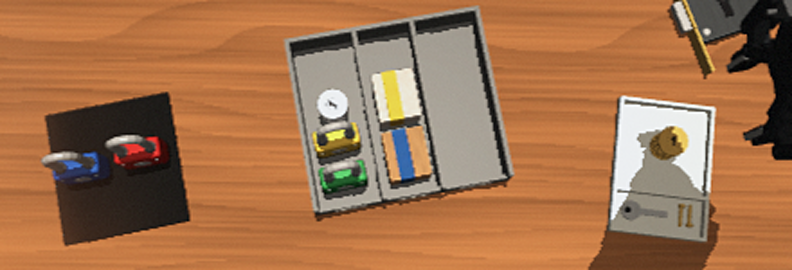

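The cylinder stands upright in the middle of the large compartment. Now I fetch red from the mat.

Call:
{"op": "play_rows", "data": {
  "targets": [
    [-0.2,0.7,-1,4,0],
    [-0.2,1.4,-2,8,0],
    [-0.2,2.1,-2.6,12,0],
    [-0.2,2.8,-2.6,16.5,0],
    [-0.2,3.5,-2.6,21,0]
  ]
}}

```text
time_s: 24.7
eef_pos: [0.5222, -0.1086, 0.2012]
tcp_rot: [0.704, 0.072, -0.067, -0.704]
wrist_force: [1.2, -0.5, -0.0]
gripper_width: 0.034
```

Call:
{"op": "play_rows", "data": {
  "targets": [
    [-0.2,0.7,0,4.5,0],
    [-0.2,1.4,0,9,0],
    [-0.2,2.1,0,13.5,0],
    [-0.2,2.8,0,18,0],
    [-0.2,3.4,0,22,0]
  ]
}}

```text
time_s: 25.2
eef_pos: [0.5118, 0.1158, 0.2016]
tcp_rot: [0.704, 0.072, -0.067, -0.704]
wrist_force: [0.7, -0.9, -0.2]
gripper_width: 0.0341
```

```bash
python3 -c "
from h import *
go((.5025,.2610,.20),np.radians(11.3))"
```

```text
t 25.2 tcp [0.5118 0.1158 0.2016] yawx 11.33 tooly [ 7.1e-03  6.0e-04 -1.0e+00] w 0.0341 | shift cm [ 1.94  0.16 14.42] twist 0.0048375323043485996
```

Call:
{"op": "play_rows", "data": {
  "targets": [
    [-0.2,0.6,0,4,0],
    [-0.2,1.2,0,8,0],
    [-0.2,1.7,0,12,0],
    [-0.2,1.95,0,14.4,0],
    [-0.2,1.95,0,14.4,0]
  ]
}}

```text
time_s: 25.7
eef_pos: [0.5019, 0.2637, 0.2013]
tcp_rot: [-0.703, -0.074, 0.069, 0.704]
wrist_force: [0.3, -1.2, 0.1]
gripper_width: 0.0341
```

```bash
python3 -c "
from h import *
go((.5025,.2610,.095),np.radians(11.3))"
```

```text
t 25.7 tcp [0.5019 0.2637 0.2013] yawx 11.53 tooly [ 0.0069  0.0011 -1.    ] w 0.0341 | shift cm [-0.07 10.63 -0.27] twist 0.038705825927296204
```

Call:
{"op": "play_rows", "data": {
  "targets": [
    [-0.2,-0.05,1,-0.27,0],
    [-0.2,-0.05,4,-0.27,0],
    [-0.2,-0.05,7,-0.27,0],
    [-0.2,-0.05,10,-0.27,0],
    [-0.2,-0.05,10.6,-0.27,0]
  ]
}}

```text
time_s: 26.2
eef_pos: [0.5006, 0.2586, 0.0919]
tcp_rot: [0.704, 0.071, -0.07, -0.703]
wrist_force: [-0.8, -1.0, -0.1]
gripper_width: 0.034
```

```bash
python3 -c "
from h import *
go((.5025,.2610,.0510),np.radians(11.3))
g=viewer.grab_frame('side');crop(g,'s24',(80,180,230,400),2.5,[proj(g,r.get_state()['eef_pos'])])"
```

```text
t 26.2 tcp [0.5006 0.2586 0.0919] yawx 11.45 tooly [ 0.0019 -0.0017 -1.    ] w 0.034 | shift cm [0.23 4.09 0.21] twist 0.02567987988332311
```

View pics/s24.png

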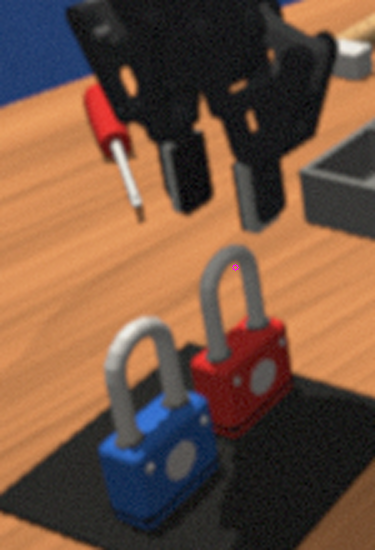

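Call:
{"op": "play_rows", "data": {
  "targets": [
    [-0.2,0.23,0.5,0.2,0],
    [-0.2,0.23,1.7,0.2,0],
    [-0.2,0.23,2.9,0.2,0],
    [-0.2,0.23,3.9,0.2,0],
    [-0.2,0.23,4.1,0.2,0]
  ]
}}

```text
time_s: 26.75
eef_pos: [0.5023, 0.261, 0.0504]
tcp_rot: [0.704, 0.071, -0.07, -0.703]
wrist_force: [0.1, -0.8, -0.5]
gripper_width: 0.0338
```

Call:
{"op": "play_rows", "data": {
  "targets": [
    [-0.5,0,0,0,0],
    [-0.7,0,0,0,0],
    [-0.7,0,0,0,0],
    [-0.7,0,0,0,0]
  ]
}}

```text
time_s: 27.15
eef_pos: [0.5027, 0.2612, 0.0508]
tcp_rot: [0.704, 0.071, -0.07, -0.703]
wrist_force: [-0.1, -0.0, -0.2]
gripper_width: 0.0132
```

```bash
python3 -c "
from h import *
go((.5025,.2610,.0510),np.radians(11.3))
g=viewer.grab_frame('side');crop(g,'s25',(80,180,230,400),2.5,[proj(g,r.get_state()['eef_pos'])])"
```

```text
t 27.15 tcp [0.5027 0.2612 0.0508] yawx 11.46 tooly [ 0.0018 -0.0018 -1.    ] w 0.0132 | shift cm [-0.02 -0.02 -0.01] twist 0.026975521113412785
```

View pics/s25.png

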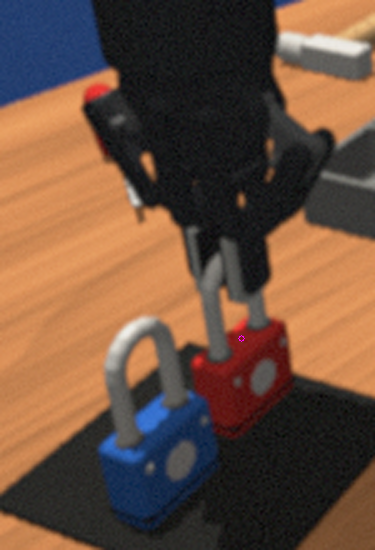

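Straddled well. Gripping and lifting.

Call:
{"op": "play_rows", "data": {
  "targets": [
    [-1,0,0,0,0],
    [-1,0,0,0,0],
    [-1,0,0,0,0],
    [-1,0,-1,0,0],
    [-1,0,-2,0,0]
  ],
  "force": 60
}}

```text
time_s: 27.7
eef_pos: [0.5021, 0.261, 0.0711]
tcp_rot: [0.704, 0.071, -0.07, -0.703]
wrist_force: [0.2, 0.5, -2.7]
gripper_width: 0.007
```

Call:
{"op": "play_rows", "data": {
  "targets": [
    [-1,0,-2,0,0],
    [-1,0,-5,0,0],
    [-1,0,-8,0,0],
    [-1,0,-11,0,0],
    [-1,0,-13,0,0]
  ]
}}

```text
time_s: 28.2
eef_pos: [0.5024, 0.2615, 0.2043]
tcp_rot: [0.704, 0.072, -0.07, -0.703]
wrist_force: [1.1, 0.2, -2.0]
gripper_width: 0.0072
```

```bash
python3 -c "
from h import *
go((.5475,-.0883,.2025),np.radians(11.3))"
```

```text
t 28.2 tcp [0.5024 0.2615 0.2043] yawx 11.47 tooly [ 0.003 -0.001 -1.   ] w 0.0072 | shift cm [ -2.53   0.23 -35.18] twist 0.027709284376438773
```

Call:
{"op": "play_rows", "data": {
  "targets": [
    [-1,-0.2,0,-2,0],
    [-1,-0.4,0,-5,0],
    [-1,-0.7,0,-9,0],
    [-1,-1,0,-13,0],
    [-1,-1.3,0,-17,0]
  ]
}}

```text
time_s: 28.7
eef_pos: [0.5233, 0.0909, 0.2055]
tcp_rot: [0.704, 0.072, -0.07, -0.703]
wrist_force: [0.1, -1.0, -3.0]
gripper_width: 0.0072
```

Call:
{"op": "play_rows", "data": {
  "targets": [
    [-1,-0.3,0,-4,0],
    [-1,-0.6,0,-8,0],
    [-1,-0.8,0,-12,0],
    [-1,-1,0,-15.5,0],
    [-1,-1.2,0,-18,0]
  ]
}}

```text
time_s: 29.2
eef_pos: [0.5474, -0.0902, 0.2066]
tcp_rot: [0.704, 0.072, -0.069, -0.703]
wrist_force: [0.6, 0.3, -1.9]
gripper_width: 0.0072
```

```bash
python3 -c "
from h import *
go((.5475,-.0883,.0705),np.radians(11.3))"
```

```text
t 29.2 tcp [ 0.5474 -0.0902  0.2066] yawx 11.41 tooly [ 0.0044 -0.0014 -1.    ] w 0.0072 | shift cm [-1.000e-02  1.361e+01  2.100e-01] twist 0.019057864695316788
```

Call:
{"op": "play_rows", "data": {
  "targets": [
    [-1,0,1,0.2,0],
    [-1,-0.05,4,0.2,0],
    [-1,-0.05,7,0.2,0],
    [-1,-0.05,10,0.2,0],
    [-1,-0.05,13,0.2,0]
  ]
}}

```text
time_s: 29.7
eef_pos: [0.5468, -0.0877, 0.0759]
tcp_rot: [0.704, 0.072, -0.069, -0.703]
wrist_force: [0.8, -0.5, -1.9]
gripper_width: 0.007
```

```bash
python3 -c "
from h import *
go((.5475,-.0883,.052),np.radians(11.3))
g=viewer.grab_frame('side');crop(g,'s26',(230,110,370,240),5)"
```

```text
t 29.7 tcp [ 0.5468 -0.0877  0.0759] yawx 11.44 tooly [ 0.0047 -0.0012 -1.    ] w 0.007 | shift cm [ 0.05  2.39 -0.07] twist 0.02350610380809993
```

View pics/s26.png

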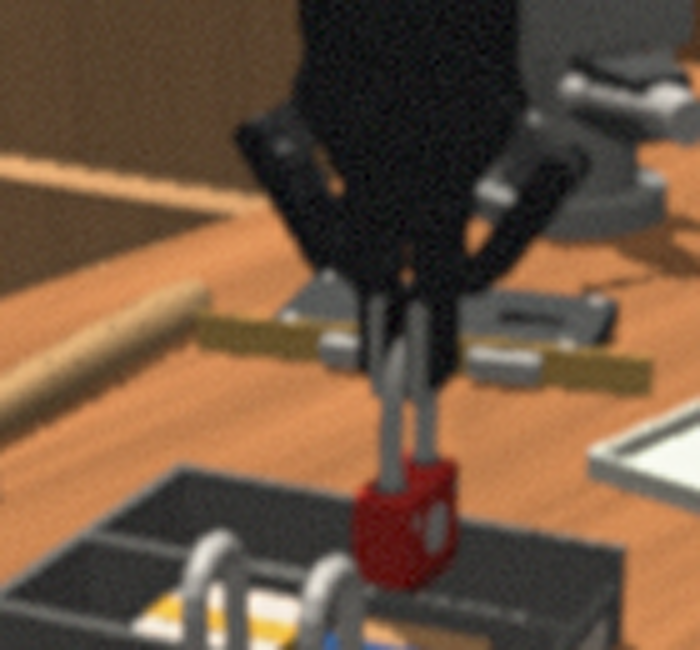

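Call:
{"op": "play_rows", "data": {
  "targets": [
    [-1,0.05,0.7,-0.05,0],
    [-1,0.05,1.4,-0.05,0],
    [-1,0.05,1.9,-0.05,0],
    [-1,0.05,2.2,-0.05,0],
    [-1,0.05,2.25,-0.05,0]
  ]
}}

```text
time_s: 30.25
eef_pos: [0.5473, -0.0872, 0.0516]
tcp_rot: [-0.704, -0.072, 0.069, 0.704]
wrist_force: [-0.5, 3.8, 16.5]
gripper_width: 0.0071
```

Call:
{"op": "play_rows", "data": {
  "targets": [
    [-1,0,-0.02,0,0],
    [-0.7,0,-0.02,0,0],
    [-0.4,0,-0.02,0,0],
    [-0.2,0,-0.02,0,0],
    [-0.2,0,-1,0,0]
  ]
}}

```text
time_s: 30.75
eef_pos: [0.5462, -0.0871, 0.0608]
tcp_rot: [-0.703, -0.071, 0.07, 0.704]
wrist_force: [-0.4, -0.9, -0.3]
gripper_width: 0.0342
```

Call:
{"op": "play_rows", "data": {
  "targets": [
    [-0.2,0,-2,0,0],
    [-0.2,0,-5,0,0],
    [-0.2,0,-8,0,0],
    [-0.2,0,-11,0,0],
    [-0.2,0,-14,0,0]
  ]
}}

```text
time_s: 31.25
eef_pos: [0.5457, -0.0873, 0.2027]
tcp_rot: [-0.703, -0.071, 0.07, 0.704]
wrist_force: [0.0, -0.3, -1.4]
gripper_width: 0.0339
```

```bash
python3 -c "
from h import *
go((.4860,.3248,.2025),np.radians(11.3))
g=viewer.grab_frame('side');crop(g,'s27',(230,110,370,240),5)"
```

```text
t 31.25 tcp [ 0.5457 -0.0873  0.2027] yawx 11.46 tooly [ 2.e-03  7.e-04 -1.e+00] w 0.0339 | shift cm [2.340e+00 4.000e-02 4.157e+01] twist 0.027227891432968148
```

View pics/s27.png

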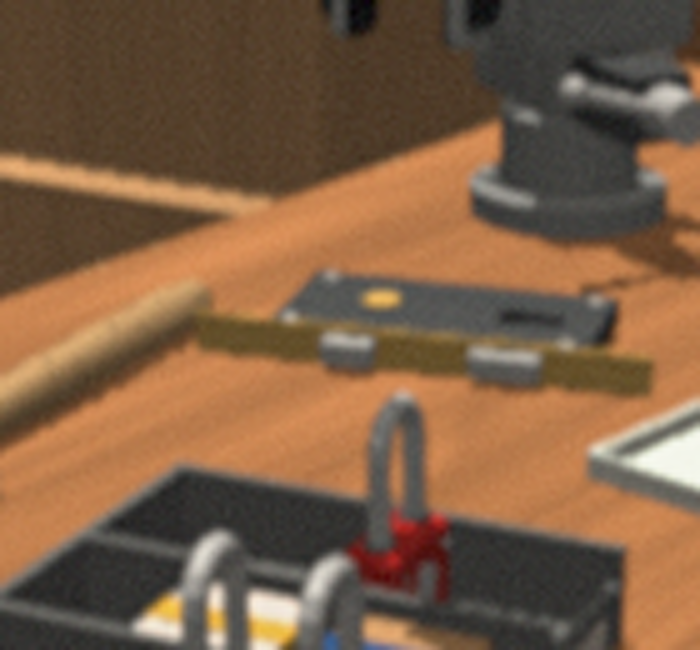

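Red is back: its arch top is at pixel (310.5,190), against (310.5–312,190) before. Now blue.

Call:
{"op": "play_rows", "data": {
  "targets": [
    [-0.2,0.3,0,4.5,0],
    [-0.2,0.6,0,9,0],
    [-0.2,0.9,0,13.5,0],
    [-0.2,1.1,0,18,0],
    [-0.2,1.3,0,22,0]
  ]
}}

```text
time_s: 31.8
eef_pos: [0.516, 0.1325, 0.2079]
tcp_rot: [0.704, 0.074, -0.068, -0.703]
wrist_force: [1.1, 0.2, 0.0]
gripper_width: 0.0345
```

Call:
{"op": "play_rows", "data": {
  "targets": [
    [-0.2,0.3,0,4.5,0],
    [-0.2,0.5,0,9,0],
    [-0.2,0.8,0,13.5,0],
    [-0.2,1,0,17.5,0],
    [-0.2,1.1,0,19.5,0]
  ]
}}

```text
time_s: 32.3
eef_pos: [0.4872, 0.3288, 0.2078]
tcp_rot: [0.704, 0.075, -0.068, -0.703]
wrist_force: [0.3, -0.5, -0.0]
gripper_width: 0.0341
```

```bash
python3 -c "
from h import *
go((.4860,.3248,.0955),np.radians(11.3))"
```

```text
t 32.3 tcp [0.4872 0.3288 0.2078] yawx 11.61 tooly [ 8.9e-03  5.0e-04 -1.0e+00] w 0.0341 | shift cm [-0.3  11.23 -0.36] twist 0.05138751930439339
```

Call:
{"op": "play_rows", "data": {
  "targets": [
    [-0.2,-0.2,1,-0.36,0],
    [-0.2,-0.25,4,-0.36,0],
    [-0.2,-0.25,7,-0.36,0],
    [-0.2,-0.25,10,-0.36,0],
    [-0.2,-0.25,11,-0.36,0]
  ]
}}

```text
time_s: 32.8
eef_pos: [0.4849, 0.3228, 0.095]
tcp_rot: [0.704, 0.073, -0.069, -0.703]
wrist_force: [0.5, -0.9, 0.1]
gripper_width: 0.034
```

```bash
python3 -c "
from h import *
go((.4860,.3248,.0535),np.radians(11.3))
g=viewer.grab_frame('side');crop(g,'s28',(80,180,230,400),2.5,[proj(g,r.get_state()['eef_pos'])])"
```

```text
t 32.8 tcp [0.4849 0.3228 0.095 ] yawx 11.57 tooly [ 0.0053 -0.0022 -1.    ] w 0.034 | shift cm [0.13 4.15 0.19] twist 0.04487721902947555
```

View pics/s28.png

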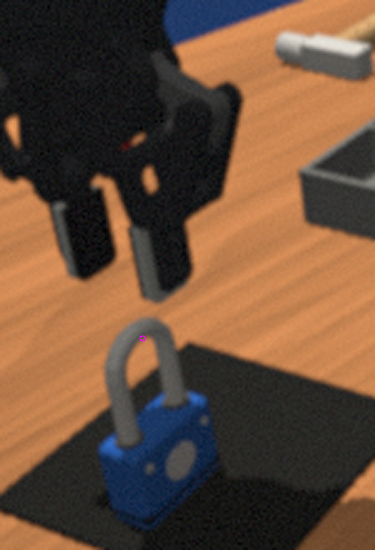

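Call:
{"op": "play_rows", "data": {
  "targets": [
    [-0.2,0.13,0.5,0.2,0],
    [-0.2,0.13,1.7,0.2,0],
    [-0.2,0.13,2.9,0.2,0],
    [-0.2,0.13,3.9,0.2,0],
    [-0.2,0.13,4.1,0.2,0]
  ]
}}

```text
time_s: 33.35
eef_pos: [0.4854, 0.3246, 0.0525]
tcp_rot: [0.705, 0.072, -0.07, -0.702]
wrist_force: [-0.2, -0.3, 0.6]
gripper_width: 0.0339
```

Call:
{"op": "play_rows", "data": {
  "targets": [
    [-0.5,0,0,0,0],
    [-0.7,0,0,0,0],
    [-1,0,0,0,0],
    [-1,0,0,0,0],
    [-1,0,0,0,0]
  ],
  "force": 60
}}

```text
time_s: 33.85
eef_pos: [0.4857, 0.3248, 0.0529]
tcp_rot: [0.705, 0.073, -0.07, -0.702]
wrist_force: [0.2, -0.5, -0.2]
gripper_width: 0.0072
```

Call:
{"op": "play_rows", "data": {
  "targets": [
    [-1,0,-1,0,0],
    [-1,0,-2,0,0]
  ]
}}

```text
time_s: 34.05
eef_pos: [0.4853, 0.3247, 0.0734]
tcp_rot: [0.705, 0.072, -0.07, -0.702]
wrist_force: [0.1, -0.1, -2.7]
gripper_width: 0.0069
```

```bash
python3 -c "
from h import *
go((.4860,.3248,.0535),np.radians(11.3))
g=viewer.grab_frame('side');crop(g,'s29',(80,180,230,400),2.5,[proj(g,r.get_state()['eef_pos'])])"
```

```text
t 34.05 tcp [0.4853 0.3247 0.0734] yawx 11.57 tooly [ 0.0035 -0.0033 -1.    ] w 0.0069 | shift cm [0.07 1.99 0.  ] twist 0.04525802728078538
```

View pics/s29.png

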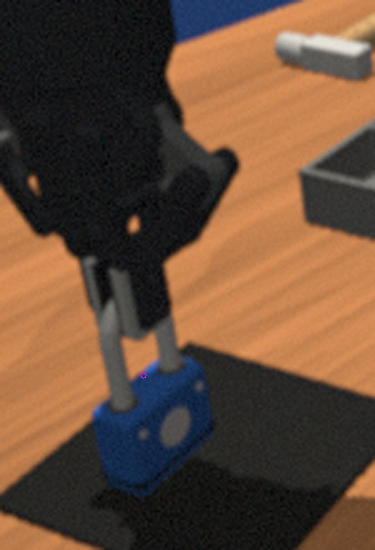

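Call:
{"op": "play_rows", "data": {
  "targets": [
    [-1,0,-2,0,0],
    [-1,0,-5,0,0],
    [-1,0,-8,0,0],
    [-1,0,-11,0,0],
    [-1,0,-13,0,0]
  ]
}}

```text
time_s: 34.6
eef_pos: [0.4859, 0.3259, 0.2082]
tcp_rot: [0.704, 0.074, -0.068, -0.703]
wrist_force: [0.6, 0.4, -2.7]
gripper_width: 0.0073
```

Call:
{"op": "play_rows", "data": {
  "targets": [
    [-1,-0.3,0,-2,0],
    [-1,-0.7,0,-5,0],
    [-1,-1.3,0,-9,0],
    [-1,-1.9,0,-13.5,0],
    [-1,-2.5,0,-18,0]
  ]
}}

```text
time_s: 35.1
eef_pos: [0.4973, 0.1432, 0.2089]
tcp_rot: [0.704, 0.075, -0.068, -0.703]
wrist_force: [0.4, -0.0, -2.7]
gripper_width: 0.0073
```

Call:
{"op": "play_rows", "data": {
  "targets": [
    [-1,-0.6,0,-4.5,0],
    [-1,-1.2,0,-9,0],
    [-1,-1.8,0,-13.5,0],
    [-1,-2.4,0,-18,0],
    [-1,-2.8,0,-21,0]
  ]
}}

```text
time_s: 35.6
eef_pos: [0.512, -0.0709, 0.2097]
tcp_rot: [0.704, 0.074, -0.068, -0.703]
wrist_force: [-0.2, 0.6, -2.1]
gripper_width: 0.0069
```

```bash
python3 -c "
from h import *
go((.5078,-.0972,.1),np.radians(11.3))"
```

```text
t 35.6 tcp [ 0.512  -0.0709  0.2097] yawx 11.54 tooly [ 9.7e-03 -7.0e-04 -1.0e+00] w 0.0069 | shift cm [-1.04 10.97 -2.46] twist 0.03960139375433148
```

Call:
{"op": "play_rows", "data": {
  "targets": [
    [-1,-0.5,0,-1.2,0],
    [-1,-1,0,-2.4,0],
    [-1,-0.9,1,-2.45,0],
    [-1,-0.9,4,-2.45,0],
    [-1,-0.9,7,-2.45,0]
  ]
}}

```text
time_s: 36.1
eef_pos: [0.5091, -0.0961, 0.1391]
tcp_rot: [0.704, 0.075, -0.067, -0.703]
wrist_force: [0.3, 0.1, -3.0]
gripper_width: 0.0072
```

```bash
python3 -c "
from h import *
go((.5078,-.0972,.0539),np.radians(11.3))
g=viewer.grab_frame('side');crop(g,'s30',(240,110,380,240),5)"
```

```text
t 36.1 tcp [ 0.5091 -0.0961  0.1391] yawx 11.57 tooly [ 1.130e-02 -6.000e-04 -9.999e-01] w 0.0072 | shift cm [-0.25  8.52 -0.06] twist 0.04544108231344649
```

View pics/s30.png

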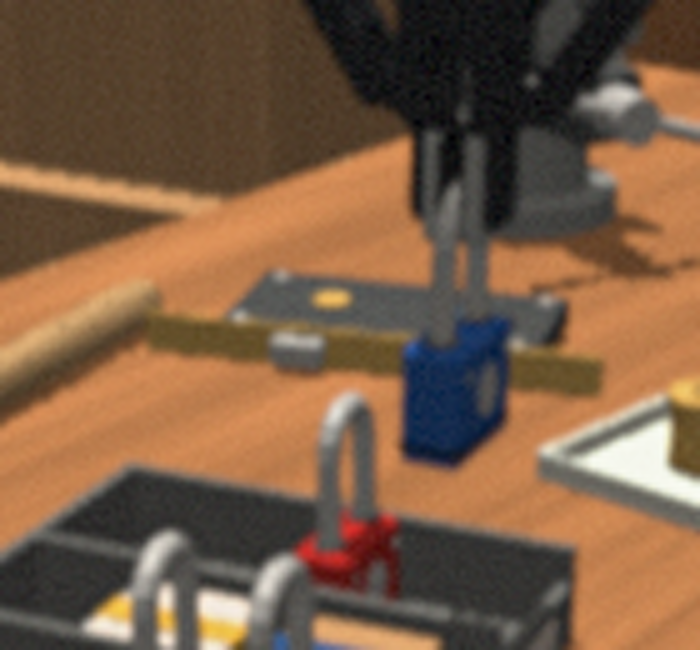

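Call:
{"op": "play_rows", "data": {
  "targets": [
    [-1,-0.2,1,-0.06,0],
    [-1,-0.25,3,-0.06,0],
    [-1,-0.25,5,-0.06,0],
    [-1,-0.25,6.5,-0.06,0],
    [-1,-0.25,7.3,-0.06,0]
  ]
}}

```text
time_s: 36.65
eef_pos: [0.5037, -0.0955, 0.0602]
tcp_rot: [-0.703, -0.073, 0.071, 0.704]
wrist_force: [-0.2, 0.2, -2.6]
gripper_width: 0.0072
```

```bash
python3 -c "
from h import *
go((.5078,-.0972,.0539),np.radians(11.3))"
```

```text
t 36.65 tcp [ 0.5037 -0.0955  0.0602] yawx 11.65 tooly [ 0.0024  0.0013 -1.    ] w 0.0072 | shift cm [ 0.37  0.63 -0.25] twist 0.058872538179695844
```

Call:
{"op": "play_rows", "data": {
  "targets": [
    [-1,0.35,0.1,-0.2,0],
    [-1,0.35,0.3,-0.2,0],
    [-1,0.35,0.45,-0.2,0],
    [-1,0.35,0.5,-0.2,0],
    [-1,0.35,0.58,-0.2,0]
  ]
}}

```text
time_s: 37.15
eef_pos: [0.5078, -0.0968, 0.0548]
tcp_rot: [-0.703, -0.073, 0.071, 0.704]
wrist_force: [1.3, 0.1, -2.6]
gripper_width: 0.0069
```

Call:
{"op": "play_rows", "data": {
  "targets": [
    [-1,0,0.05,0,0],
    [-1,0,0.08,0,0],
    [-1,0,0.1,0,0]
  ]
}}

```text
time_s: 37.45
eef_pos: [0.5078, -0.0968, 0.0539]
tcp_rot: [-0.703, -0.073, 0.071, 0.704]
wrist_force: [-0.2, 0.6, 0.9]
gripper_width: 0.0069
```

Touchdown. Releasing with a modest opening and rising.

Call:
{"op": "play_rows", "data": {
  "targets": [
    [-0.7,0,0,0,0],
    [-0.5,0,0,0,0],
    [-0.4,0,0,0,0],
    [-0.4,0,0,0,0],
    [-0.4,0,-1,0,0]
  ]
}}

```text
time_s: 37.95
eef_pos: [0.5069, -0.0967, 0.0633]
tcp_rot: [-0.703, -0.072, 0.071, 0.704]
wrist_force: [0.5, 0.6, -0.3]
gripper_width: 0.0258
```

Call:
{"op": "play_rows", "data": {
  "targets": [
    [-0.4,0,-2,0,0],
    [-0.4,0,-5,0,0],
    [-0.4,0,-8,0,0],
    [-0.4,0,-11,0,0],
    [-0.4,0,-14,0,0]
  ]
}}

```text
time_s: 38.45
eef_pos: [0.5066, -0.0969, 0.2054]
tcp_rot: [-0.703, -0.073, 0.071, 0.704]
wrist_force: [0.8, 0.5, -0.3]
gripper_width: 0.0254
```

Call:
{"op": "play_rows", "data": {
  "targets": [
    [-0.4,-3,0,-3,0],
    [-0.4,-6,0,-6,0],
    [-0.4,-9,0,-9,0],
    [-0.4,-12,0,-12,0],
    [-0.4,-14,0,-14,0]
  ]
}}

```text
time_s: 38.95
eef_pos: [0.3962, -0.264, 0.2059]
tcp_rot: [-0.703, -0.072, 0.07, 0.704]
wrist_force: [1.0, 0.1, 0.1]
gripper_width: 0.0256
```

Call:
{"op": "play_rows", "data": {
  "targets": [
    [-0.4,0,0,-4,0],
    [-0.4,0,0,-8,0],
    [-0.4,0,0,-12,0],
    [-0.4,0,0,-16,0],
    [-0.4,0,0,-18,0]
  ]
}}

```text
time_s: 39.45
eef_pos: [0.4325, -0.4432, 0.2061]
tcp_rot: [0.704, 0.072, -0.07, -0.703]
wrist_force: [0.5, 0.2, -0.4]
gripper_width: 0.0255
```

Run:
```python
from h import *
go((.5,-.0972,.0539))
f=viewer.grab_frame('top');g=viewer.grab_frame('side')
crop(f,'t31',(250,135,510,285),3);crop(g,'s31',(195,170,365,295),4)
h0={n:cv2.imread(f'pics/{n}0.png')[:,:,::-1] for n in('top','side')}
def cen(im,col,box):
    hs=cv2.cvtColor(np.ascontiguousarray(im),cv2.COLOR_RGB2HSV);H,S,V=[hs[...,i] for i in range(3)]
    m={'red':((H<6)|(H>174))&(S>150)&(V>60),'blue':(H>105)&(H<125)&(S>150)&(V>50),'green':(H>50)&(H<75)&(S>150)&(V>50),'nickel':(S<50)&(V>175)}[col]
    k=np.zeros((480,640),np.uint8);x0,y0,x1,y1=box;k[y0:y1,x0:x1]=m[y0:y1,x0:x1];M=cv2.moments(k,True);return np.array([M['m10'],M['m01']])/M['m00'],M['m00']
for c,b,z in(('red',(335,190,375,220),.049),('blue',(340,212,380,240),.049),('green',(275,225,310,250),.049),('nickel',(272,185,298,210),.041)):
    a,na=cen(h0['top'],c,b);e,ne=cen(f['img'],c,b);print(c,a.round(2),e.round(2),na,ne,'move mm',((onz(f,e,z)-onz(f,a,z))*1000).round(1)[:2])
for c,b in(('red',(295,200,330,235)),('blue',(315,205,350,235))):
    a,na=cen(h0['side'],c,b);e,ne=cen(g['img'],c,b);print('side',c,a.round(2),e.round(2),na,ne)
```

```text
t 39.45 tcp [ 0.4325 -0.4432  0.2061] yawx 11.5 tooly [ 3.e-03 -3.e-04 -1.e+00] w 0.0255 | shift cm [13.47 15.23 32.58] twist 
red [355.59 205.22] [354.87 204.7 ] 176.0 182.0 move mm [1.  1.4]
blue [359.71 227.06] [359.32 226.87] 145.0 147.0 move mm [0.4 0.8]
green [290.01 239.58] [290.26 239.69] 93.0 96.0 move mm [-0.2 -0.5]
nickel [284.46 197.96] [284.51 198.04] 224.0 236.0 move mm [-0.2 -0.1]
side red [311.05 219.98] [310.09 219.8 ] 173.0 164.0
side blue [331.18 224.35] [330.65 224.28] 145.0 144.0
```

View pics/t31.png

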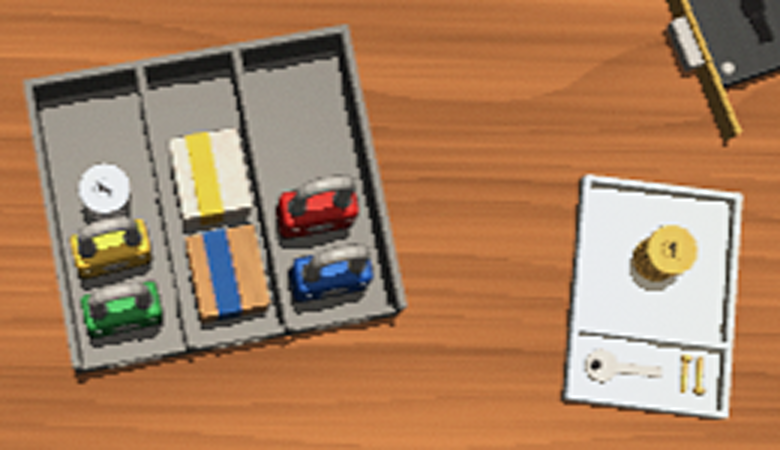

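View pics/s31.png

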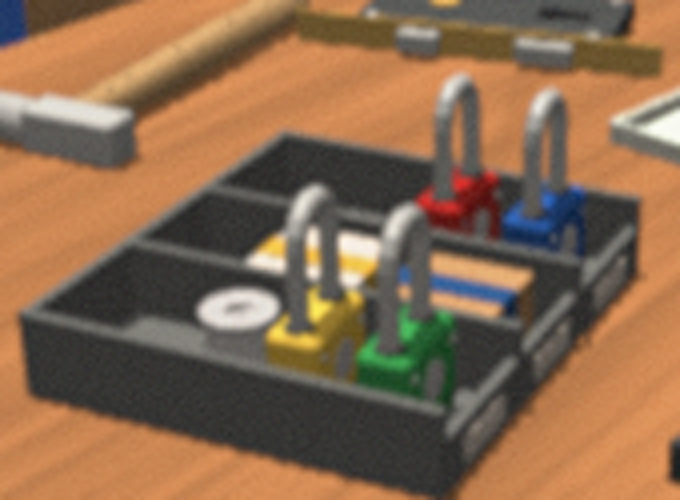

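All the checked pieces are within 2 mm of where they started, and everything stands upright. The cylinder is central in the large compartment and the arm is clear, so I hand in.

```bash
python3 -c "
from h import *
print(job.sign_off())"
```

```text
the job is handed in; nothing more can be done
None
```

The job is done and handed in at about 39.5 s of the 125 s. I stood blue and then red on the mat, put the brass cylinder slot up in the large compartment, and returned red and then blue to their places.

**Last checks:**
- **Padlocks put back:** red is about 1.7 mm and blue about 0.9 mm from the start by the top view, and the side view agrees to within about 1 px. Both stand upright.
- **Other lane:** green and the nickel cylinder show no movement beyond measuring noise (0.5 mm or less). I checked yellow only by eye, and it looks unchanged.
- **Brass cylinder:** it is upright near the centre of the large compartment. I judged the final position from the picture, without a last measurement.
- **Robot:** the arm ended clear of everything.

**What disagreed:**
- The visible fingertips sat 27–31 mm above the reported TCP point, which does not fit the tool description. I set the grasp heights from the side camera instead.
- Red was pressed down with about 28 N on the mat and 17 N in the tray before release, harder than intended but under the limits.

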